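# Grade the washed bottle closures

## Task

Sort the washed bottle closures with the bench sorter: put the closures left on the white tray into the sieve with the others, stand the lime box under the chute, and with the gate still locked tilt the sieve until all the small red plugs have dropped through the bars into the pan and only the big blue caps remain. Then unlock the gate's knob, lift the gate out and set it down on the white tray, tip the caps down the chute into the lime box, and lower the sieve level again without letting it drop. Any closure that goes astray is brought to where it belongs, and the timer and the bottle at the back are left alone.

Things in the scene. Friction and masses are not known exactly. Their poses are not given: they have to be found in the camera images.
- sorter: white bench sorter, fixed: stand 150 x 236 mm with a grey catch pan, over which the steel sieve tilts. Origin at the centre of its underside, on the work surface; z up, y runs from the chute end (-y) to the handle end (+y), x along the hinge line. At yaw 0 the chute points to the right (-y)
- sieve_hinge (a point): centre of the sieve's hinge line (runs along the sorter's x), 100 mm above the work surface, at the sorter's y = -110 mm. Axes as the sorter's
- sieve (a joint): tilt of the sieve about its hinge line, rad: 0 level at rest, grows as the handle end is raised, end stop 0.95. The sieve (0.4 kg) swings freely and falls back to 0 when let go; the lift at the handle is 2 to 3 N
- sieve_handle (a point): middle of the round handle bar of the sieve: black grip 12.4 mm thick and 56 mm long, along the sorter's x, 21 mm below the rim, on the end away from the chute; 25 mm free between grip and wall. Level: 262 mm along +y and 35 mm above the hinge line; it moves with the sieve on an arc about the hinge line
- sieve_in (a point): centre of the bars of the sieve, level with the floor's top, 105 mm from the hinge line along +y; axes move with the sieve (at rest as the sorter's). Steel tray 96 mm wide inside, walls rising 48 mm above the floor. From here along y: -45 to +45 mm four 4 mm bars along y with 16 mm gaps (plugs fall through, caps do not), +45 to +119 mm the solid loading floor, which dips 4 degrees towards the handle; -45 to -135 mm the solid chute floor, 7 mm lower, over which the gate stands
- chute_tip (a point): middle of the lip of the chute, 31 mm beyond the hinge line, on the floor's top; 96 mm wide. Things slide out over it along the sorter's -y. Raising the sieve lowers it by up to 26 mm, to 75 mm above the work surface
- catch_pan (a point): centre of the floor of the grey catch pan below the bars, 113 x 181 mm inside, walls 34 mm high. Axes as the sorter's
- gate: orange lift-out gate, loose, 0.15 kg: a saddle of two upright plates (90 mm along its x, 46 mm high, 48 mm apart over all along its y) joined by a top plate at 46 to 50 mm, straddling the 5 mm thick bridge across the sieve and closing the way to the chute. Origin at the centre between the feet of its plates; seated, its axes are the sieve's. Stands by itself when put down. Lifted out straight up by 50 mm once its knob is open
- gate_grip (a point): centre of the gate knob's grip bar, 67 mm above the gate's feet, on the knob's axis; axes as the gate's. Black bar 38 mm long, 12 mm thick, 22 mm high (57 to 79 mm above the feet). The bar points along (cos a, sin a) in the gate's x and y with a = -1.2 + joint gate_knob
- gate_knob (a joint): turn of the captive knob of the gate, rad, anticlockwise from above: near 0 locked (a cross pin under the bridge holds the gate down), end stop at 1.25, where the pin passes the slot (from 1.1 on); friction 0.03 N m. The knob stays in the gate and lifts it
- gate_seat (a point): where point gate_grip is when the gate is seated on the sieve's bridge. Moves with the sieve
- box_in (a point): centre of the inner floor of the lime-green open box, loose, 0.14 kg; 7 mm above its underside. The box is 95 mm (its x) by 125 mm (its y) over the rim and 62 mm high, with flared walls about 3 mm thick (floor inside about 64 x 94 mm); it can be pinched by a wall from above, finger inside and finger outside. Axes are the box's
- lab_tray: white shallow tray, fixed, 278 mm (its x) by 218 mm (its y), rim 20 mm high, floor 2 to 5 mm above the work surface, near its corners it slopes. Origin at the centre of its underside
- timer: white wind-up timer, 66 x 66 x 48 mm, loose bystander, at the back. Origin under its centre
- soap_bottle: white bottle 55 mm across, 136 mm high, loose bystander, at the back. Origin under its centre
- cap_0_center (a point): blue ribbed screw cap, a cylinder 28 mm across and 24 mm high, 16 g; this point is its centre. Slippery on steel (friction about 0.25); starts in the sieve, upright on its loading floor
- cap_1_center (a point): blue ribbed screw cap, a cylinder 28 mm across and 24 mm high, 16 g; this point is its centre. Slippery on steel (friction about 0.25). May be absent; starts in the sieve, upright on its loading floor
- cap_2_center (a point): blue ribbed screw cap, a cylinder 28 mm across and 24 mm high, 16 g; this point is its centre. Slippery on steel (friction about 0.25). May be absent; starts on the white tray, upright
- cap_3_center (a point): blue ribbed screw cap, a cylinder 28 mm across and 24 mm high, 16 g; this point is its centre. Slippery on steel (friction about 0.25). May be absent; starts on the white tray, upright
- plug_0_center (a point): red nozzle plug, a cylinder 10 mm across and 13 mm high, 10 g; this point is its centre. Slippery on steel; starts in the sieve, upright on its loading floor
- plug_1_center (a point): red nozzle plug, a cylinder 10 mm across and 13 mm high, 10 g; this point is its centre. Slippery on steel. May be absent; starts in the sieve, upright on its loading floor
- plug_2_center (a point): red nozzle plug, a cylinder 10 mm across and 13 mm high, 10 g; this point is its centre. Slippery on steel. May be absent; starts in the sieve, upright on its loading floor
- plug_3_center (a point): red nozzle plug, a cylinder 10 mm across and 13 mm high, 10 g; this point is its centre. Slippery on steel. May be absent; starts on the white tray, upright
- plug_4_center (a point): red nozzle plug, a cylinder 10 mm across and 13 mm high, 10 g; this point is its centre. Slippery on steel. May be absent; starts on the white tray, upright

How it is judged:
On the way, in this order (a step that is already met when the one before it is completed fails the run):
1. every closure that lay on the white tray is in the sieve (or already through its bars in the pan) (((x of cap_2_center in the frame of sieve_in between -0.05 and 0.05 m and y of cap_2_center in the frame of sieve_in between -0.04 and 0.124 m and z of cap_2_center in the frame of sieve_in between -0.01 and 0.075 m) or (x of cap_2_center in the frame of catch_pan between -0.058 and 0.058 m and y of cap_2_center in the frame of catch_pan between -0.094 and 0.094 m and z of cap_2_center in the frame of catch_pan between -0.005 and 0.045 m)) and ((x of cap_3_center in the frame of sieve_in between -0.05 and 0.05 m and y of cap_3_center in the frame of sieve_in between -0.04 and 0.124 m and z of cap_3_center in the frame of sieve_in between -0.01 and 0.075 m) or (x of cap_3_center in the frame of catch_pan between -0.058 and 0.058 m and y of cap_3_center in the frame of catch_pan between -0.094 and 0.094 m and z of cap_3_center in the frame of catch_pan between -0.005 and 0.045 m)) and ((x of plug_3_center in the frame of sieve_in between -0.05 and 0.05 m and y of plug_3_center in the frame of sieve_in between -0.04 and 0.124 m and z of plug_3_center in the frame of sieve_in between -0.01 and 0.075 m) or (x of plug_3_center in the frame of catch_pan between -0.058 and 0.058 m and y of plug_3_center in the frame of catch_pan between -0.094 and 0.094 m and z of plug_3_center in the frame of catch_pan between -0.005 and 0.045 m)) and ((x of plug_4_center in the frame of sieve_in between -0.05 and 0.05 m and y of plug_4_center in the frame of sieve_in between -0.04 and 0.124 m and z of plug_4_center in the frame of sieve_in between -0.01 and 0.075 m) or (x of plug_4_center in the frame of catch_pan between -0.058 and 0.058 m and y of plug_4_center in the frame of catch_pan between -0.094 and 0.094 m and z of plug_4_center in the frame of catch_pan between -0.005 and 0.045 m))), for 0.2 s.
2. sieve tilted with the gate seated and locked: all plugs have fallen into the catch pan and all caps are still in the sieve (x of plug_0_center in the frame of catch_pan between -0.058 and 0.058 m and y of plug_0_center in the frame of catch_pan between -0.094 and 0.094 m and z of plug_0_center in the frame of catch_pan between -0.005 and 0.045 m and x of plug_1_center in the frame of catch_pan between -0.058 and 0.058 m and y of plug_1_center in the frame of catch_pan between -0.094 and 0.094 m and z of plug_1_center in the frame of catch_pan between -0.005 and 0.045 m and x of plug_2_center in the frame of catch_pan between -0.058 and 0.058 m and y of plug_2_center in the frame of catch_pan between -0.094 and 0.094 m and z of plug_2_center in the frame of catch_pan between -0.005 and 0.045 m and x of plug_3_center in the frame of catch_pan between -0.058 and 0.058 m and y of plug_3_center in the frame of catch_pan between -0.094 and 0.094 m and z of plug_3_center in the frame of catch_pan between -0.005 and 0.045 m and x of plug_4_center in the frame of catch_pan between -0.058 and 0.058 m and y of plug_4_center in the frame of catch_pan between -0.094 and 0.094 m and z of plug_4_center in the frame of catch_pan between -0.005 and 0.045 m and x of cap_0_center in the frame of sieve_in between -0.05 and 0.05 m and y of cap_0_center in the frame of sieve_in between -0.04 and 0.124 m and z of cap_0_center in the frame of sieve_in between -0.01 and 0.075 m and x of cap_1_center in the frame of sieve_in between -0.05 and 0.05 m and y of cap_1_center in the frame of sieve_in between -0.04 and 0.124 m and z of cap_1_center in the frame of sieve_in between -0.01 and 0.075 m and x of cap_2_center in the frame of sieve_in between -0.05 and 0.05 m and y of cap_2_center in the frame of sieve_in between -0.04 and 0.124 m and z of cap_2_center in the frame of sieve_in between -0.01 and 0.075 m and x of cap_3_center in the frame of sieve_in between -0.05 and 0.05 m and y of cap_3_center in the frame of sieve_in between -0.04 and 0.124 m and z of cap_3_center in the frame of sieve_in between -0.01 and 0.075 m and distance between gate_grip and gate_seat below 0.012 m and value of joint gate_knob below 0.6 rad and value of joint sieve above 0.12 rad), for 0.2 s.
3. gate lifted out and set down on the white tray, caps still in the sieve (x of gate_grip in the frame of lab_tray between -0.13 and 0.13 m and y of gate_grip in the frame of lab_tray between -0.1 and 0.1 m and height (world z) of gate_grip below 0.085 m and linear speed of gate below 0.03 m/s and x of cap_0_center in the frame of sieve_in between -0.05 and 0.05 m and y of cap_0_center in the frame of sieve_in between -0.04 and 0.124 m and z of cap_0_center in the frame of sieve_in between -0.01 and 0.075 m and x of cap_1_center in the frame of sieve_in between -0.05 and 0.05 m and y of cap_1_center in the frame of sieve_in between -0.04 and 0.124 m and z of cap_1_center in the frame of sieve_in between -0.01 and 0.075 m and x of cap_2_center in the frame of sieve_in between -0.05 and 0.05 m and y of cap_2_center in the frame of sieve_in between -0.04 and 0.124 m and z of cap_2_center in the frame of sieve_in between -0.01 and 0.075 m and x of cap_3_center in the frame of sieve_in between -0.05 and 0.05 m and y of cap_3_center in the frame of sieve_in between -0.04 and 0.124 m and z of cap_3_center in the frame of sieve_in between -0.01 and 0.075 m), for 0.2 s.
4. all caps are in the lime box (x of cap_0_center in the frame of box_in between -0.048 and 0.048 m and y of cap_0_center in the frame of box_in between -0.063 and 0.063 m and z of cap_0_center in the frame of box_in between -0.005 and 0.06 m and x of cap_1_center in the frame of box_in between -0.048 and 0.048 m and y of cap_1_center in the frame of box_in between -0.063 and 0.063 m and z of cap_1_center in the frame of box_in between -0.005 and 0.06 m and x of cap_2_center in the frame of box_in between -0.048 and 0.048 m and y of cap_2_center in the frame of box_in between -0.063 and 0.063 m and z of cap_2_center in the frame of box_in between -0.005 and 0.06 m and x of cap_3_center in the frame of box_in between -0.048 and 0.048 m and y of cap_3_center in the frame of box_in between -0.063 and 0.063 m and z of cap_3_center in the frame of box_in between -0.005 and 0.06 m), for 0.2 s.
At the end, for the whole second after the job is handed in: all blue caps in the lime box, which stands upright on the work surface; all red plugs in the catch pan; the gate at rest on the white tray; the sieve level (within 0.05 rad) (all of step 4 and x of plug_0_center in the frame of catch_pan between -0.058 and 0.058 m and y of plug_0_center in the frame of catch_pan between -0.094 and 0.094 m and z of plug_0_center in the frame of catch_pan between -0.005 and 0.045 m and x of plug_1_center in the frame of catch_pan between -0.058 and 0.058 m and y of plug_1_center in the frame of catch_pan between -0.094 and 0.094 m and z of plug_1_center in the frame of catch_pan between -0.005 and 0.045 m and x of plug_2_center in the frame of catch_pan between -0.058 and 0.058 m and y of plug_2_center in the frame of catch_pan between -0.094 and 0.094 m and z of plug_2_center in the frame of catch_pan between -0.005 and 0.045 m and x of plug_3_center in the frame of catch_pan between -0.058 and 0.058 m and y of plug_3_center in the frame of catch_pan between -0.094 and 0.094 m and z of plug_3_center in the frame of catch_pan between -0.005 and 0.045 m and x of plug_4_center in the frame of catch_pan between -0.058 and 0.058 m and y of plug_4_center in the frame of catch_pan between -0.094 and 0.094 m and z of plug_4_center in the frame of catch_pan between -0.005 and 0.045 m and x of gate_grip in the frame of lab_tray between -0.13 and 0.13 m and y of gate_grip in the frame of lab_tray between -0.1 and 0.1 m and height (world z) of gate_grip below 0.085 m and linear speed of gate below 0.03 m/s and value of joint sieve below 0.05 rad and angle between box_in's own z axis and vertical below 0.15 rad and height (world z) of box_in below 0.015 m); the robot touches nothing.
It fails at once if the sieve is dropped (falls back faster than 3.5 rad/s) (velocity of joint sieve below -3.5 rad/s).
It fails at once if the timer or the bottle at the back is moved more than 3 cm (distance of any of timer, soap_bottle from where it was at the start of the episode above 0.03 m).
Of cap_2, cap_3, plug_3, plug_4 only 2 to 4 are there at a start; the rules pass over those that are not, and their reading is None.
Of cap_1, plug_1, plug_2 only 1 to 3 are there at a start; the rules pass over those that are not, and their reading is None.
At some moment in a run one of lime_box may be knocked a few centimetres aside while the robot is not near it.
It also fails if it takes over 210 s, if anything falls off the work surface, if the arm or the gripper's body presses on something with over 40 N, if the wrist force passes 120 N, or if a joint passes its speed limit or range.

## Robot

A 6-joint arm with a two-finger parallel gripper is mounted at the origin on a cart in front of the work surface, level with it; the furniture and walls round the work are solid. World frame = base frame: x ahead of the robot, y to its left, z up, the work surface at z = 0. Lengths are in m, angles in rad, forces in N, time in s.
With the tool pointing down it reaches from about 0.325 to 0.9 m from the base axis. Payload 6.1 kg.
Tool frame: the origin (TCP) lies at the centre of the arm's flange, where the gripper is bolted on; the fingertips stand 182 mm ahead of it and the grasp point (between the pads) lies bot.hold_point_z ahead of it (bot.hold_point_z is the distance from the TCP to the grasp point, in m); z points along the fingers, y is the direction in which the jaws open and shut (so a half turn about z gives the same grasp; the last joint's range is limited). The gripper opens to 87 mm and grips with 3 to 60 N. Pads are 19 mm wide; open, the fingers measure 117 mm over their backs; the gripper's body (75 mm by 190 mm) begins 51 mm behind the grasp point.
Start: joints at [-1.252, 0.22, 1.526, -0, 1.395, -0.126], TCP at [0.269, -0.564, 0.405] pointing down, gripper open.
Joint ranges: [-2.98, 2.98], [-0.91, 2.08], [0.09, 2.57], [-1.24, 4.39], [0.2, 2.65], [-2.68, 2.68]. Speed limits (rad/s): [2.57, 2.57, 3.01, 3.14, 3.14, 3.14].

## Interface

Orientations are given as a unit quaternion [x, y, z, w].
In Python, from cell import bot, grab_frame, camera_model gives the robot as it stands.
- The arm moves only by the tool play_rows, never from a script. Its argument "steps" is a list of rows, each an object with "dr": the turn, a rotation vector about the tool's x, y, z as a fraction of full scale, a list of three; "xyz": the shift along the tool's x, y, z as a fraction of full scale, a list of three; "fingers": the opening, from -1 (shut) to 1 (fully open). A call has exactly 8 rows; each row is the pose to reach, as a shift and turn from the pose commanded when the call began, along the tool's axes at that moment; what a row does not reach only later rows make up. Full scale, the value 1, is 0.3 m for a shift and 45 degrees for a turn. A row lasts 1/10 s, in which the tool goes at most 50 mm and 8.59 degrees, less where a joint would pass 70% of its speed; a pose out of reach is approached as far as the arm can. A call with a number of a shift or a turn outside -1 to 1 is refused whole. A call with a gripper value outside its range is refused whole. The fingers move at their own pace and stop on an object; "grip_force" is the grip in N (left out, the last holds). Time passes only in rows, so rows that repeat a pose let the fingers close, or fill a call up. It gives the time, the measured TCP pose, the force and the opening at its end, in the units of the state.
- bot.state(): the state, without advancing time (a new reading comes with each control period).
- grab_frame(name): name is "scene" or "side" or "wrist"; returns the picture (420x560x3 uint8, red, green, blue); there is no depth.
- camera_model(name): a dict with "K" (3x3 intrinsics, pixels), "T" (4x4, takes a point from camera to world coordinates); the wrist camera has in their place "hand_eye" (4x4, takes a point from camera to tool coordinates, whose origin is the TCP and whose axes are the flange's). Camera axes: x right, y up, looking along -z (the intrinsics and any distortion apply to the point x, -y, -z); pixel columns grow to the right and rows downward; lengths in m; the calibration is good to about 2 mm. The wrist camera is an equidistant fisheye: a pixel r from the principal point sees the ray r / f radians off the axis. A picture is of the moment at which its call begins: read the wrist's pose just before it. camera_model takes no time and is no camera call.
- bot.sign_off(): hands the job in, once; it reports no verdict.
The state is a dict: "time": time; "qpos": joint angles; "dq": joint speeds; "effort": joint torques, N m; "tool_pos": TCP position; "ee_rot": TCP orientation; "ft_force": force on the tool from outside, world axes, zero at the start; "ft_torque": the same for the moment, N m; "grip_width": finger opening in m.
Only numpy, scipy, OpenCV 4.12 (cv2) and the standard library are available. Lean on these libraries where they do the work, as an engineer would, in place of code of your own. Each camera call takes 0.05 s, during which the arm holds its last target. There are 200 camera calls.

## Working session

There is one attempt and no reset: what is moved stays moved. The work goes in short steps, Python scripts to look and compute and a tool call to move; the robot and the scene stay as the last step left them, time stands still between calls to the robot, and variables do not carry over. Pictures are saved under pics/ and viewed, about 12 in all and at most 16, crops included, and the job is handed in when it is done.

Besides the shell and the picture viewer there is one more tool, called as name(argument=value, ...), one argument or row to a line, values as JSON. play_rows: Moves the arm, as the interface text tells. Its arguments: {"type":"object","properties":{"steps":{"type":"array","items":{"type":"object","properties":{"dr":{"type":"array","items":{"type":"number"}},"xyz":{"type":"array","items":{"type":"number"}},"fingers":{"type":"number"}}}},"grip_force":{"type":"number"}},"required":["steps"]}

```bash
ls; mkdir -p pics; python3 - <<'E'
from cell import bot, grab_frame, camera_model
import cv2,numpy as np
np.set_printoptions(precision=4,suppress=True)
print(bot.hold_point_z, bot.state())
for n in ['scene','side','wrist']:
    m=camera_model(n); print(n,m)
    im=grab_frame(n); np.save(f'pics/{n}0.npy',im)
    cv2.imwrite(f'pics/{n}0.png',im[:,:,::-1])
a=cv2.imread('pics/scene0.png');cv2.imwrite('pics/scene0b.png',cv2.resize(a,(800,600),interpolation=cv2.INTER_CUBIC))
a=cv2.imread('pics/side0.png');cv2.imwrite('pics/side0b.png',cv2.resize(a,(800,600),interpolation=cv2.INTER_CUBIC))
E
```

```text
pics
0.1635 {'time': 0.0, 'qpos': array([-1.2521,  0.2212,  1.5276,  0.    ,  1.3947, -0.1261]), 'dq': array([-0.0003, -0.0001,  0.    ,  0.0009, -0.0018, -0.0004]), 'effort': array([ -0.0006, -49.461 , -38.7381,   0.0697,   0.0571,  -0.0002]), 'tool_pos': array([ 0.2688, -0.5639,  0.4036]), 'ee_rot': array([ 0.9754,  0.2206, -0.0001, -0.001 ]), 'ft_force': array([-0.1048, -0.1126,  0.233 ]), 'ft_torque': array([-0.0304, -0.0081, -0.0088]), 'grip_width': 0.08685434790137234}
scene {'K': array([[414.4061,   0.    , 276.3003],
       [  0.    , 414.4061, 208.0471],
       [  0.    ,   0.    ,   1.    ]]), 'T': array([[-0.5927,  0.5666, -0.5724, -0.055 ],
       [-0.8054, -0.4247,  0.4136,  0.4469],
       [-0.0087,  0.7061,  0.7081,  0.8659],
       [ 0.    ,  0.    ,  0.    ,  1.    ]])}
side {'K': array([[418.9965,   0.    , 280.3318],
       [  0.    , 418.9965, 209.9308],
       [  0.    ,   0.    ,   1.    ]]), 'T': array([[ 0.9612,  0.0886, -0.2611,  0.254 ],
       [-0.2746,  0.3937, -0.8773, -0.9393],
       [ 0.0251,  0.915 ,  0.4027,  0.546 ],
       [ 0.    ,  0.    ,  0.    ,  1.    ]])}
wrist {'K': array([[325.1923,   0.    , 275.1359],
       [  0.    , 325.1923, 211.0632],
       [  0.    ,   0.    ,   1.    ]]), 'hand_eye': array([[ 0.0007,  0.9636,  0.2675,  0.0729],
       [ 1.    , -0.0007, -0.0002,  0.0003],
       [-0.    ,  0.2675, -0.9636,  0.0196],
       [ 0.    ,  0.    ,  0.    ,  1.    ]])}
```

View pics/scene0b.png

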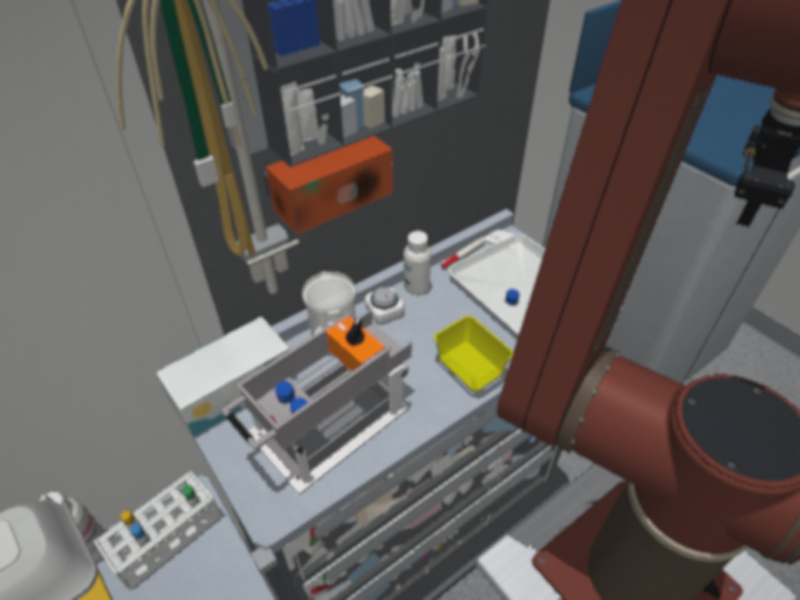

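View pics/side0b.png

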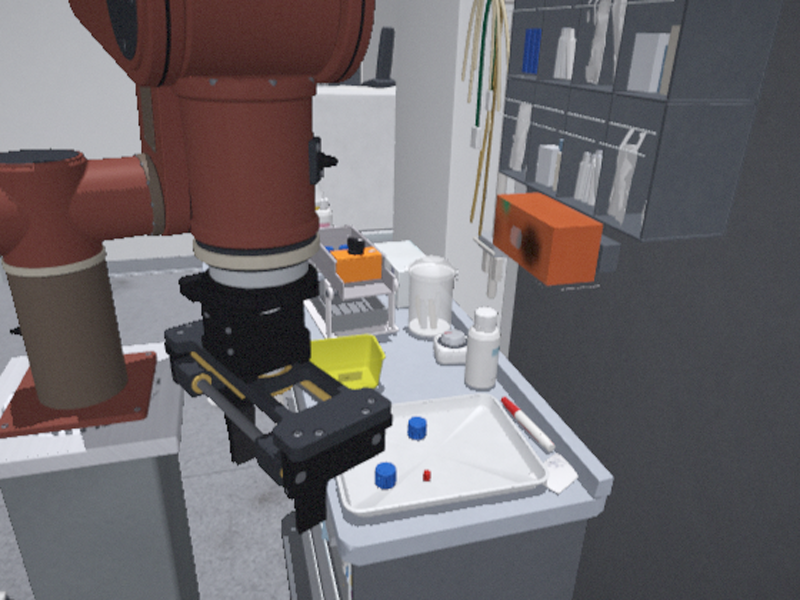

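```bash
cat > h.py <<'E'
from cell import bot, grab_frame, camera_model
import cv2, numpy as np
from scipy.spatial.transform import Rotation as R
np.set_printoptions(precision=4,suppress=True)
def pose():
    s=bot.state(); T=np.eye(4); T[:3,:3]=R.from_quat(s['ee_rot']).as_matrix(); T[:3,3]=s['tool_pos']; return T
def cam(n,T=None):
    m=camera_model(n)
    return m['K'],(m['T'] if n!='wrist' else (pose() if T is None else T)@m['hand_eye'])
def ray(n,px,T=None):
    K,C=cam(n,T); x=(px[0]-K[0,2])/K[0,0]; y=(px[1]-K[1,2])/K[1,1]
    if n=='wrist':
        r=np.hypot(x,y); s=np.sin(r)/r if r>1e-9 else 1; d=np.array([x*s,-y*s,-np.cos(r)])
    else: d=np.array([x,-y,-1.])
    d=C[:3,:3]@d; return C[:3,3],d/np.linalg.norm(d)
def onz(n,px,z,T=None):
    o,d=ray(n,px,T); return o+d*(z-o[2])/d[2]
def tri(r1,r2):
    (o1,d1),(o2,d2)=r1,r2
    A=np.stack([d1,-d2],1); t=np.linalg.lstsq(A,o2-o1,rcond=None)[0]
    p,q=o1+t[0]*d1,o2+t[1]*d2; return (p+q)/2,np.linalg.norm(p-q)
def proj(n,P,T=None):
    K,C=cam(n,T); p=np.linalg.inv(C)@np.append(P,1); x,y,z=p[0],-p[1],-p[2]
    if n=='wrist':
        r=np.hypot(x,y); a=np.arctan2(r,z); x,y,z=(x/r*a,y/r*a,1)
    return np.array([K[0,0]*x/z+K[0,2],K[1,1]*y/z+K[1,2]])
COL={'blue':((105,130,50),(128,255,255)),'red':((0,150,80),(6,255,255)),'orange':((7,190,120),(18,255,255)),'lime':((24,140,60),(42,255,255))}
def blobs(im,c,amin=15):
    hsv=cv2.cvtColor(im,cv2.COLOR_RGB2HSV); m=cv2.inRange(hsv,*COL[c])
    if c=='red': m|=cv2.inRange(hsv,(174,150,80),(180,255,255))
    n,l,st,ce=cv2.connectedComponentsWithStats(m)
    return [(ce[i].round(1),st[i]) for i in range(1,n) if st[i][4]>=amin]
def shot(n,name,size=None):
    T=pose(); im=grab_frame(n); cv2.imwrite(f'pics/{name}.png',im[:,:,::-1]); return T,im
def move(p=None,yaw=None,T=None,down=True,Rm=None):
    "print row numbers (xyz, dr) from the present pose to TCP target; yaw = world direction angle of tool y"
    T=pose() if T is None else T
    if Rm is None:
        if yaw is None: Rm=T[:3,:3]
        else:
            yv=np.array([np.cos(yaw),np.sin(yaw),0]); zv=np.array([0,0,-1.]); Rm=np.stack([np.cross(yv,zv),yv,zv],1)
    d=T[:3,:3].T@(np.array(p)-T[:3,3]); r=R.from_matrix(T[:3,:3].T@Rm).as_rotvec()
    print('xyz',(d/.3).round(4),'dr',(r/(np.pi/4)).round(4))
E
python3 - <<'E'
from h import *
for n in ['scene','side','wrist']:
    im=np.load(f'pics/{n}0.npy')
    for c in COL:
        for b in blobs(im,c): print(n,c,b, onz(n,b[0],0.0 if c!='orange' else .15))
# sorter landmarks in side/scene: back to rough plane points (scene 800 px)
s=.7
for nm,px,z in [('base near corner',(302,487),0),('base right corner',(408,408),0),('handle a',(232,416),.135),('handle b',(255,442),.135),('tray corner',(450,270),.02)]:
    print(nm,onz('scene',np.array(px)*s,z))
for nm,px,z in [('tray tr',(485,398),.02),('tray br',(547,473),.02),('tray bl',(340,500),.02),('tray tl',(400,402),.02),('bottle',(482,383),0),('timer',(453,358),0)]:
    print(nm,onz('side',np.array(px)*s,z))
print(pose())
E
```

```text
scene blue (array([205.4,  17. ]), array([ 188,    0,   36,   38, 1121], dtype=int32)) [ 2.0698 -0.6248 -0.    ]
scene blue (array([358.3, 207.3]), array([355, 203,   8,  10,  61], dtype=int32)) [ 0.5024 -0.2543  0.    ]
scene blue (array([201.8, 276.5]), array([193, 267,  21,  21, 203], dtype=int32)) [0.5607 0.2379 0.    ]
scene blue (array([ 95. , 371.2]), array([ 92, 367,   8,   9,  32], dtype=int32)) [0.4815 0.5403 0.    ]
scene red (array([314.9, 182.1]), array([310, 179,  10,   7,  27], dtype=int32)) [ 0.665  -0.2243  0.    ]
scene orange (array([229.4, 114.1]), array([ 188,   97,   84,   35, 1001], dtype=int32)) [ 0.95   -0.1011  0.15  ]
scene orange (array([245.8, 241.8]), array([229, 223,  39,  35, 594], dtype=int32)) [0.4783 0.1477 0.15  ]
scene lime (array([330.4, 246.5]), array([ 305,  222,   55,   52, 1702], dtype=int32)) [ 0.4395 -0.0888  0.    ]
side blue (array([371.8,  34.9]), array([366,  20,  13,  32, 327], dtype=int32)) [18.7029 34.7168  0.    ]
side blue (array([291.5, 299.2]), array([286, 292,  12,  16, 167], dtype=int32)) [ 0.499  -0.2204  0.    ]
side blue (ar
[... 1310 characters left out ...]
, array([547, 255,  13,   9,  39], dtype=int32)) [ 0.3687 -1.0602  0.    ]
wrist lime (array([14.9,  0.6]), array([ 2,  0, 23,  3, 44], dtype=int32)) [ 0.3689 -0.0724  0.    ]
base near corner [0.3937 0.3065 0.    ]
base right corner [0.4118 0.084  0.    ]
handle a [0.4812 0.3546 0.135 ]
handle b [0.4222 0.3474 0.135 ]
tray corner [ 0.6241 -0.1888  0.02  ]
tray tr [ 0.6203 -0.1979  0.02  ]
tray br [ 0.6286 -0.3854  0.02  ]
tray bl [ 0.3534 -0.3672  0.02  ]
tray tl [ 0.4849 -0.1765  0.02  ]
bottle [ 0.648  -0.1247  0.    ]
timer [ 0.6299 -0.03    0.    ]
[[ 0.9027  0.4303 -0.0005  0.2689]
 [ 0.4303 -0.9027  0.0015 -0.564 ]
 [ 0.0002 -0.0015 -1.      0.4039]
 [ 0.      0.      0.      1.    ]]
```

View pics/wrist0.png

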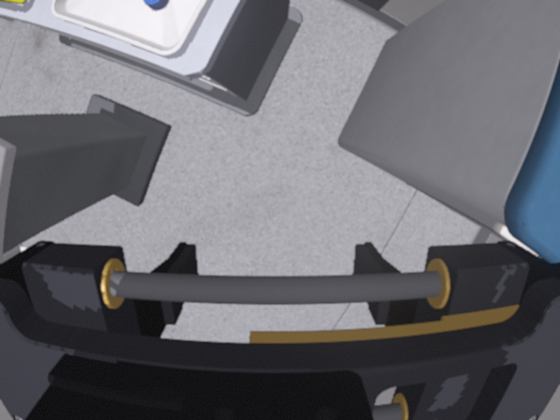

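```bash
python3 -c "
from h import *
move([.46,-.28,.38],-np.pi/2)"
```

```text
xyz [ 0.9824 -0.5802  0.0807] dr [-0.002   0.0002  0.5663]
```

play_rows(
  steps=[
    {"xyz":[0.98,-0.58,0.08],"dr":[0,0,0.566],"fingers":1},
    {"xyz":[0.98,-0.58,0.08],"dr":[0,0,0.566],"fingers":1},
    {"xyz":[0.98,-0.58,0.08],"dr":[0,0,0.566],"fingers":1},
    {"xyz":[0.98,-0.58,0.08],"dr":[0,0,0.566],"fingers":1},
    {"xyz":[0.98,-0.58,0.08],"dr":[0,0,0.566],"fingers":1},
    {"xyz":[0.98,-0.58,0.08],"dr":[0,0,0.566],"fingers":1},
    {"xyz":[0.98,-0.58,0.08],"dr":[0,0,0.566],"fingers":1},
    {"xyz":[0.98,-0.58,0.08],"dr":[0,0,0.566],"fingers":1},
  ],
)

```text
time: 0.95
tool_pos: [0.4614, -0.2763, 0.38]
ee_rot: [1.0, 0.003, -0.0, -0.001]
ft_force: [-0.5, -0.2, -0.5]
grip_width: 0.0872
```

```bash
python3 - <<'E'
from h import *
T,im=shot('wrist','w1'); print(T[:3,3],R.from_matrix(T[:3,:3]).as_quat())
Ts,si=shot('side','side1'); Tc,sc=shot('scene','scene1')
cv2.imwrite('pics/scene1c.png',cv2.resize(sc[200:360,130:370,::-1],(720,480),interpolation=cv2.INTER_CUBIC))
for c in ['blue','red','lime','orange']:
    for b in blobs(im,c,10): print('w',c,b,onz('wrist',b[0],.015,T))
for c in ['blue','red','lime','orange']:
    for b in blobs(si,c,10): print('s',c,b,onz('side',b[0],.015))
for c in ['blue','red','lime','orange']:
    for b in blobs(sc,c,6): print('c',c,b,onz('scene',b[0],.015))
E
```

```text
[ 0.4614 -0.2763  0.38  ] [ 1.      0.003  -0.     -0.0013]
w blue (array([244.7, 163.3]), array([233, 151,  25,  25, 461], dtype=int32)) [ 0.4914 -0.243   0.015 ]
w blue (array([326.1, 228.9]), array([315, 218,  23,  23, 403], dtype=int32)) [ 0.4181 -0.3336  0.015 ]
w red (array([222.2,  14.5]), array([202,   7,  39,  15, 352], dtype=int32)) [ 0.6558 -0.218   0.015 ]
w lime (array([ 95.2, 217.5]), array([  49,  184,   90,   88, 5177], dtype=int32)) [ 0.4286 -0.0528  0.015 ]
s blue (array([371.8,  34.8]), array([366,  20,  13,  31, 325], dtype=int32)) [18.4613 34.2517  0.015 ]
s blue (array([175.7, 118.3]), array([168, 115,  18,   8,  68], dtype=int32)) [0.3569 1.6837 0.015 ]
s blue (array([240.6, 172.3]), array([238, 171,   6,   3,  14], dtype=int32)) [0.5466 0.6042 0.015 ]
s blue (array([230.2, 173.6]), array([228, 173,   5,   3,  10], dtype=int32)) [0.5042 0.5969 0.015 ]
s blue (array([291.5, 299.2]), array([285, 292,  13,  16, 168], dtype=int32)) [ 0.4923 -0.2401  0.015 ]
s blue (array([269.5, 332.4]), array([263, 324,  14,  18, 227], dtype=int32)) [ 0.4206 -0.3303  0.015 ]
s red
[... 849 characters left out ...]
276.4]), array([193, 267,  21,  21, 205], dtype=int32)) [0.5503 0.2414 0.015 ]
c blue (array([ 95.1, 371.1]), array([ 92, 367,   8,   9,  34], dtype=int32)) [0.4723 0.5385 0.015 ]
c red (array([314.9, 182.1]), array([310, 179,  10,   7,  27], dtype=int32)) [ 0.6525 -0.2127  0.015 ]
c red (array([220.6, 412.6]), array([219, 412,   5,   3,   8], dtype=int32)) [0.2452 0.3697 0.015 ]
c lime (array([330.3, 246.6]), array([ 305,  222,   52,   52, 1695], dtype=int32)) [ 0.4308 -0.0791  0.015 ]
c orange (array([229.5, 114. ]), array([189,  97,  83,  35, 993], dtype=int32)) [ 1.1399 -0.2051  0.015 ]
c orange (array([245.8, 241.8]), array([229, 223,  39,  35, 593], dtype=int32)) [0.5789 0.0912 0.015 ]
```

View pics/w1.png

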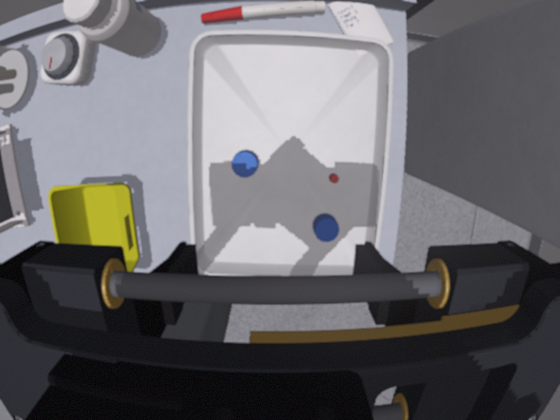

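View pics/scene1c.png

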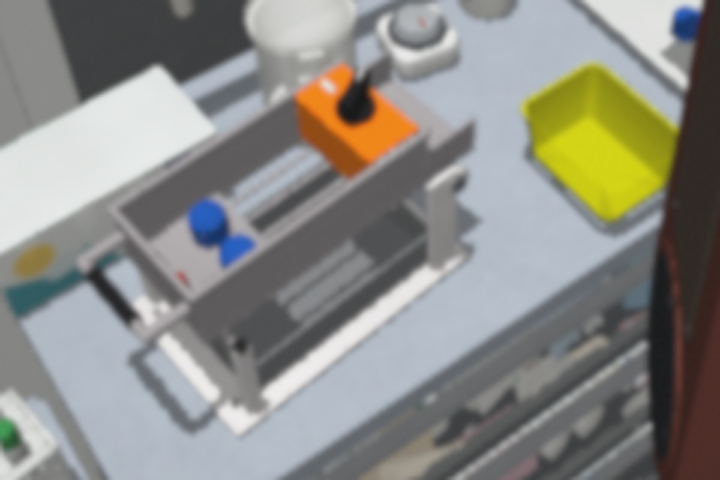

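```bash
python3 - <<'E'
from h import *
T=pose()
for nm,w,s,z in [('A',(244.7,163.3),(291.5,299.2),.015),('B',(326.1,228.9),(269.5,332.4),.015),('plug',(334,178.5),(298.5,332.5),.01)]:
    print(nm,tri(ray('wrist',w,T),ray('side',s)),onz('wrist',w,z,T),onz('side',s,z))
p=tri(ray('wrist',(334,178.5),T),ray('side',(298.5,332.5)))[0]
move([.419,-.332,.187],-np.pi/2)
E
```

```text
A (array([ 0.4897, -0.2489,  0.0215]), np.float64(0.0007843789322253515)) [ 0.4892 -0.2485  0.015 ] [ 0.4923 -0.2401  0.015 ]
B (array([ 0.4181, -0.338 ,  0.0219]), np.float64(0.0008496568648999234)) [ 0.4153 -0.3389  0.015 ] [ 0.4206 -0.3303  0.015 ]
plug (array([ 0.4733, -0.3451,  0.0159]), np.float64(5.688697379954427e-05)) [ 0.4723 -0.3462  0.01  ] [ 0.4758 -0.3385  0.01  ]
xyz [-0.1344  0.1708  0.6455] dr [0.0004 0.0007 0.0015]
```

play_rows(
  steps=[
    {"xyz":[-0.135,0.173,0.3],"dr":[0,0,0],"fingers":0.15},
    {"xyz":[-0.135,0.173,0.3],"dr":[0,0,0],"fingers":0.15},
    {"xyz":[-0.135,0.173,0.3],"dr":[0,0,0],"fingers":0.15},
    {"xyz":[-0.135,0.173,0.45],"dr":[0,0,0],"fingers":0.15},
    {"xyz":[-0.135,0.173,0.58],"dr":[0,0,0],"fingers":0.15},
    {"xyz":[-0.135,0.173,0.642],"dr":[0,0,0],"fingers":0.15},
    {"xyz":[-0.135,0.173,0.642],"dr":[0,0,0],"fingers":0.15},
    {"xyz":[-0.135,0.173,0.642],"dr":[0,0,0],"fingers":0.15},
  ],
  grip_force=15,
)

```text
time: 1.9
tool_pos: [0.4189, -0.3336, 0.1887]
ee_rot: [1.0, -0.001, 0.0, 0.0]
ft_force: [-0.3, -0.6, 0.8]
grip_width: 0.0505
```

play_rows(
  steps=[
    {"xyz":[0,0,0],"dr":[0,0,0],"fingers":-1},
    {"xyz":[0,0,0],"dr":[0,0,0],"fingers":-1},
    {"xyz":[0,0,0],"dr":[0,0,0],"fingers":-1},
    {"xyz":[0,0,0],"dr":[0,0,0],"fingers":-1},
    {"xyz":[0,0,-0.1],"dr":[0,0,0],"fingers":-1},
    {"xyz":[0,0,-0.3],"dr":[0,0,0],"fingers":-1},
    {"xyz":[0,0,-0.5],"dr":[0,0,0],"fingers":-1},
    {"xyz":[0,0,-0.65],"dr":[0,0,0],"fingers":-1},
  ],
)

```text
time: 2.7
tool_pos: [0.4187, -0.3321, 0.3699]
ee_rot: [1.0, 0.0, -0.0, -0.0]
ft_force: [0.9, -1.2, -0.5]
grip_width: 0.0274
```

```bash
python3 - <<'E'
from h import *
print(pose()[:3,3],bot.state()['grip_width'])
move([.485,.12,.40],-np.pi/2+.08)
E
```

```text
[ 0.4187 -0.3321  0.3699] 0.02736658712656871
xyz [ 0.2217 -1.5069 -0.0998] dr [-0.0004  0.0003 -0.1013]
```

play_rows(
  steps=[
    {"xyz":[0.1,-0.9,-0.1],"dr":[0,0,0],"fingers":-1},
    {"xyz":[0.1,-0.9,-0.1],"dr":[0,0,0],"fingers":-1},
    {"xyz":[0.1,-0.9,-0.1],"dr":[0,0,0],"fingers":-1},
    {"xyz":[0.1,-0.9,-0.1],"dr":[0,0,0],"fingers":-1},
    {"xyz":[0.1,-0.9,-0.1],"dr":[0,0,0],"fingers":-1},
    {"xyz":[0.1,-0.9,-0.1],"dr":[0,0,0],"fingers":-1},
    {"xyz":[0.1,-0.9,-0.1],"dr":[0,0,0],"fingers":-1},
    {"xyz":[0.1,-0.9,-0.1],"dr":[0,0,0],"fingers":-1},
  ],
)

```text
time: 3.5
tool_pos: [0.4488, -0.0623, 0.3983]
ee_rot: [1.0, 0.001, 0.0, 0.0]
ft_force: [0.1, 0.1, 0.0]
grip_width: 0.0274
```

play_rows(
  steps=[
    {"xyz":[0.12,-0.607,0],"dr":[0,0,-0.1],"fingers":-1},
    {"xyz":[0.12,-0.607,0],"dr":[0,0,-0.1],"fingers":-1},
    {"xyz":[0.12,-0.607,0],"dr":[0,0,-0.1],"fingers":-1},
    {"xyz":[0.12,-0.607,0],"dr":[0,0,-0.1],"fingers":-1},
    {"xyz":[0.12,-0.607,0],"dr":[0,0,-0.1],"fingers":-1},
    {"xyz":[0.12,-0.607,0],"dr":[0,0,-0.1],"fingers":-1},
    {"xyz":[0.12,-0.607,0],"dr":[0,0,-0.1],"fingers":-1},
    {"xyz":[0.12,-0.607,0],"dr":[0,0,-0.1],"fingers":-1},
  ],
)

```text
time: 4.3
tool_pos: [0.485, 0.118, 0.398]
ee_rot: [0.999, 0.038, -0.0, 0.0]
ft_force: [-0.0, 0.2, -0.4]
grip_width: 0.0271
```

play_rows(
  steps=[
    {"xyz":[0,0,0],"dr":[0,0,0],"fingers":-1},
    {"xyz":[0,0,0],"dr":[0,0,0],"fingers":-1},
    {"xyz":[0,0,0],"dr":[0,0,0],"fingers":-1},
    {"xyz":[0,0,0],"dr":[0,0,0],"fingers":-1},
    {"xyz":[0,0,0],"dr":[0,0,0],"fingers":-1},
    {"xyz":[0,0,0],"dr":[0,0,0],"fingers":-1},
    {"xyz":[0,0,0],"dr":[0,0,0],"fingers":-1},
    {"xyz":[0,0,0],"dr":[0,0,0],"fingers":-1},
  ],
)

```text
time: 5.1
tool_pos: [0.4848, 0.1197, 0.3981]
ee_rot: [0.999, 0.039, 0.0, -0.0]
ft_force: [0.4, 0.6, -0.6]
grip_width: 0.0274
```

```bash
python3 - <<'E'
from h import *
T,im=shot('wrist','w2'); np.save('pics/w2T.npy',T); print(T)
cv2.imwrite('pics/w2b.png',cv2.resize(im[:300,:,::-1],(800,428),interpolation=cv2.INTER_CUBIC))
for c in ['blue','red','lime','orange']:
    for b in blobs(im,c,8): print('w',c,b,onz('wrist',b[0],.12,T))
E
```

```text
[[ 0.9969  0.0789  0.      0.4848]
 [ 0.0789 -0.9969  0.      0.1197]
 [ 0.     -0.     -1.      0.3981]
 [ 0.      0.      0.      1.    ]]
w blue (array([111., 199.]), array([ 94, 183,  35,  33, 880], dtype=int32)) [0.4856 0.2665 0.12  ]
w blue (array([528.4, 208.5]), array([523, 200,  12,  17, 145], dtype=int32)) [ 0.5099 -0.1436  0.12  ]
w blue (array([116. , 241.1]), array([100, 226,  34,  34, 775], dtype=int32)) [0.4456 0.2641 0.12  ]
w blue (array([274.9, 257.6]), array([ 247,  233,   57,   43, 1940], dtype=int32)) [0.4444 0.1163 0.12  ]
w red (array([533.3,  93.8]), array([529,  92,   9,   5,  36], dtype=int32)) [ 0.6267 -0.126   0.12  ]
w red (array([ 82.2, 220.6]), array([ 77, 216,  12,  11,  95], dtype=int32)) [0.4622 0.3008 0.12  ]
w red (array([ 92.6, 248.8]), array([ 87, 244,  12,  10,  80], dtype=int32)) [0.4344 0.2918 0.12  ]
w lime (array([429.8, 234.7]), array([ 387,  211,   83,   58, 3142], dtype=int32)) [ 0.475  -0.0235  0.12  ]
w lime (array([447.5, 300.7]), array([443, 295,   9,  13,  53], dtype=int32)) [ 0.4048 -0.0651  0.12  ]
w orange (array([244. , 207.8]), array([ 215,  183,   67,   65, 1871], dtype=int32)) [0.4868 0.1452 0.12  ]
w orange (array([221.9, 261.1]), array([221, 257,   4,   9,  21], dtype=int32)) [0.437  0.1623 0.12  ]
```

View pics/w2b.png

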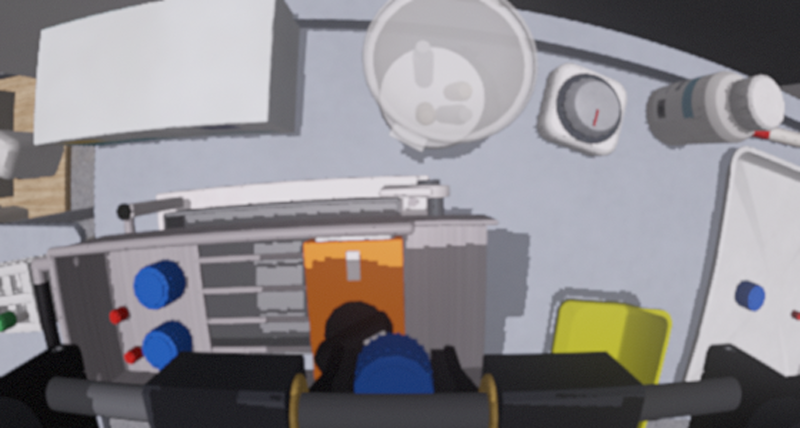

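```bash
python3 - <<'E'
from h import *
T=np.load('pics/w2T.npy'); s=.7
for nm,px,z in [('floor edge far',(198,246),.108),('floor edge near',(210,350),.108),('lip far',(487,240),.101),('lip near',(486,340),.101),('rim far R',(480,222),.156),('rim far L',(100,247),.156),('gate top far L',(303,240),.151),('gate top far R',(405,240),.151),('wall bottom far',(205,244),.108),('wall bottom far lip',(480,244),.101),('handle far',(38,285),.135),('handle near',(48,345),.135),('hinge pin r',(437,235),.1),('box tl',(556,305),.062),('box tr',(668,312),.062),('knob',(357,330),.18)]:
    print(nm,onz('wrist',np.array(px)*s,z,T))
sc=cv2.imread('pics/scene1.png')
for nm,px,z in [('handle far',(130+88/3,200+265/3),.135),('handle near',(130+145/3,200+330/3),.135),('gate top',(245.8,235),.151),('base near L',(130+238/3,200+435/3),0),('base near R',(130+468/3,200+258/3),0),('base L far',(130+145/3,200+300/3),0)]:
    print(nm,onz('scene',np.array(px),z))
# knob triangulation
print('handle near tri',tri(ray('wrist',np.array((48,345))*s,T),ray('scene',(130+140/3,200+325/3))))
print('handle far tri',tri(ray('wrist',np.array((38,285))*s,T),ray('scene',(130+88/3,200+266/3))))
print('cap0 tri',tri(ray('wrist',(111,199),T),ray('scene',(130+208/3,200+220/3))))
E
```

```text
floor edge far [0.5089 0.2433 0.108 ]
floor edge near [0.44  0.237 0.108]
lip far [0.5242 0.065  0.101 ]
lip near [0.4599 0.0572 0.101 ]
rim far R [0.5393 0.0814 0.156 ]
rim far L [0.5145 0.2856 0.156 ]
gate top far L [0.5229 0.1674 0.151 ]
gate top far R [0.5265 0.1167 0.151 ]
wall bottom far [0.5104 0.2384 0.108 ]
wall bottom far lip [0.5213 0.0691 0.101 ]
handle far [0.4827 0.3594 0.135 ]
handle near [0.4397 0.3572 0.135 ]
hinge pin r [0.5243 0.0958 0.1   ]
box tl [ 0.477  -0.0022  0.062 ]
box tr [ 0.479  -0.1043  0.062 ]
knob [0.4881 0.1359 0.18  ]
handle far [0.4915 0.3567 0.135 ]
handle near [0.4211 0.3483 0.135 ]
gate top [0.4946 0.1369 0.151 ]
base near L [0.388  0.3151 0.    ]
base near R [0.4102 0.084  0.    ]
base L far [0.5339 0.3175 0.    ]
handle near tri (array([0.4348, 0.3533, 0.1318]), np.float64(0.01394871057114998))
handle far tri (array([0.4852, 0.3565, 0.14  ]), np.float64(0.003781168047018726))
cap0 tri (array([0.4858, 0.2668, 0.12  ]), np.float64(0.00079123607030065))
```

```bash
python3 - <<'E'
from h import *
move([.4895,.2068,.308],-np.pi/2+.09)
E
```

```text
xyz [ 0.0385 -0.2883  0.3004] dr [ 0.     0.    -0.014]
```

play_rows(
  steps=[
    {"xyz":[0.038,-0.288,0],"dr":[0,0,-0.014],"fingers":-1},
    {"xyz":[0.038,-0.288,0],"dr":[0,0,-0.014],"fingers":-1},
    {"xyz":[0.038,-0.288,0],"dr":[0,0,-0.014],"fingers":-1},
    {"xyz":[0.038,-0.288,0.12],"dr":[0,0,-0.014],"fingers":-1},
    {"xyz":[0.038,-0.288,0.24],"dr":[0,0,-0.014],"fingers":-1},
    {"xyz":[0.038,-0.288,0.3],"dr":[0,0,-0.014],"fingers":-1},
    {"xyz":[0.038,-0.288,0.3],"dr":[0,0,-0.014],"fingers":-1},
    {"xyz":[0.038,-0.288,0.3],"dr":[0,0,-0.014],"fingers":-1},
  ],
)

```text
time: 5.95
tool_pos: [0.4896, 0.2063, 0.3085]
ee_rot: [0.999, 0.045, -0.0, 0.0]
ft_force: [-0.4, 0.3, 0.2]
grip_width: 0.0274
```

play_rows(
  steps=[
    {"xyz":[0,0,0],"dr":[0,0,0],"fingers":-0.1},
    {"xyz":[0,0,0],"dr":[0,0,0],"fingers":-0.1},
    {"xyz":[0,0,0],"dr":[0,0,0],"fingers":-0.1},
    {"xyz":[0,0,0],"dr":[0,0,0],"fingers":-0.1},
    {"xyz":[0,0,-0.1],"dr":[0,0,0],"fingers":-0.1},
    {"xyz":[0,0,-0.2],"dr":[0,0,0],"fingers":-0.1},
    {"xyz":[0,0,-0.3],"dr":[0,0,0],"fingers":-0.1},
    {"xyz":[0,0,-0.3],"dr":[0,0,0],"fingers":-0.1},
  ],
)

```text
time: 6.75
tool_pos: [0.4907, 0.207, 0.4036]
ee_rot: [0.999, 0.045, 0.004, -0.001]
ft_force: [-0.4, 1.0, 0.2]
grip_width: 0.0391
```

play_rows(
  steps=[
    {"xyz":[-0.065,0.75,0],"dr":[0,0,0],"fingers":0.15},
    {"xyz":[-0.065,0.75,0],"dr":[0,0,0],"fingers":0.15},
    {"xyz":[-0.065,0.75,0],"dr":[0,0,0],"fingers":0.15},
    {"xyz":[-0.065,0.75,0],"dr":[0,0,0],"fingers":0.15},
    {"xyz":[-0.065,0.75,0],"dr":[0,0,0],"fingers":0.15},
    {"xyz":[-0.065,0.75,0],"dr":[0,0,0],"fingers":0.15},
    {"xyz":[-0.065,0.75,0],"dr":[0,0,0],"fingers":0.15},
    {"xyz":[-0.065,0.75,0],"dr":[0,0,0],"fingers":0.15},
  ],
)

```text
time: 7.55
tool_pos: [0.4901, -0.0183, 0.3978]
ee_rot: [0.999, 0.045, -0.0, -0.0]
ft_force: [-0.2, 0.4, -0.3]
grip_width: 0.0499
```

play_rows(
  steps=[
    {"xyz":[-0.065,0.741,0],"dr":[0,0,0],"fingers":0.15},
    {"xyz":[-0.065,0.741,0],"dr":[0,0,0],"fingers":0.15},
    {"xyz":[-0.065,0.741,0],"dr":[0,0,0],"fingers":0.15},
    {"xyz":[-0.065,0.741,0.1],"dr":[0,0,0],"fingers":0.15},
    {"xyz":[-0.065,0.741,0.2],"dr":[0,0,0],"fingers":0.15},
    {"xyz":[-0.065,0.741,0.3],"dr":[0,0,0],"fingers":0.15},
    {"xyz":[-0.065,0.741,0.3],"dr":[0,0,0],"fingers":0.15},
    {"xyz":[-0.065,0.741,0.3],"dr":[0,0,0],"fingers":0.15},
  ],
)

```text
time: 8.35
tool_pos: [0.4911, -0.2411, 0.3081]
ee_rot: [0.999, 0.046, -0.001, -0.001]
ft_force: [-0.7, 0.0, 2.0]
grip_width: 0.0502
```

```bash
python3 - <<'E'
from h import *
T,im=shot('wrist','w3'); print(T)
for c in ['blue','red']:
    for b in blobs(im,c,8): print('w',c,b,onz('wrist',b[0],.015,T))
_,im=shot('scene','s3')
for b in blobs(im,'blue',8): print('c',b,onz('scene',b[0],.12,T))
move([.491,-.242,.187])
E
```

```text
[[ 0.9958  0.0915 -0.0011  0.4911]
 [ 0.0915 -0.9958  0.0011 -0.2411]
 [-0.001  -0.0012 -1.      0.3081]
 [ 0.      0.      0.      1.    ]]
w blue (array([277.5, 208.1]), array([263, 191,  30,  34, 781], dtype=int32)) [ 0.4908 -0.2433  0.015 ]
w red (array([265.4,  15.5]), array([238,   9,  52,  14, 582], dtype=int32)) [ 0.6562 -0.2177  0.015 ]
w red (array([379.7, 232.9]), array([377, 230,   6,   6,  27], dtype=int32)) [ 0.476  -0.3395  0.015 ]
c (array([205.4,  17. ]), array([ 188,    0,   36,   38, 1118], dtype=int32)) [ 1.7753 -0.4763  0.12  ]
c (array([356. , 207.5]), array([355, 204,   3,   8,  22], dtype=int32)) [ 0.4281 -0.1519  0.12  ]
c (array([221. , 257.7]), array([215, 251,  12,  14, 134], dtype=int32)) [0.4949 0.2064 0.12  ]
c (array([201.7, 276.4]), array([193, 267,  21,  21, 203], dtype=int32)) [0.4758 0.2669 0.12  ]
c (array([ 95.3, 371.3]), array([ 92, 367,   8,   9,  35], dtype=int32)) [0.4066 0.527  0.12  ]
xyz [-0.004   0.0002  0.4111] dr [0. 0. 0.]
```

play_rows(
  steps=[
    {"xyz":[0,0,0.15],"dr":[0,0,0],"fingers":0.15},
    {"xyz":[0,0,0.3],"dr":[0,0,0],"fingers":0.15},
    {"xyz":[0,0,0.403],"dr":[0,0,0],"fingers":0.15},
    {"xyz":[0,0,0.403],"dr":[0,0,0],"fingers":0.15},
    {"xyz":[0,0,0.403],"dr":[0,0,0],"fingers":0.15},
    {"xyz":[0,0,0.403],"dr":[0,0,0],"fingers":-1},
    {"xyz":[0,0,0.403],"dr":[0,0,0],"fingers":-1},
    {"xyz":[0,0,0.403],"dr":[0,0,0],"fingers":-1},
  ],
)

```text
time: 9.25
tool_pos: [0.491, -0.2424, 0.1881]
ee_rot: [0.999, 0.045, 0.001, 0.0]
ft_force: [-0.3, 0.3, 0.1]
grip_width: 0.0336
```

play_rows(
  steps=[
    {"xyz":[0,0,0],"dr":[0,0,0],"fingers":-1},
    {"xyz":[0,0,0],"dr":[0,0,0],"fingers":-1},
    {"xyz":[0,0,-0.15],"dr":[0,0,0],"fingers":-1},
    {"xyz":[0,0,-0.3],"dr":[0,0,0],"fingers":-1},
    {"xyz":[0,0,-0.45],"dr":[0,0,0],"fingers":-1},
    {"xyz":[0,0,-0.6],"dr":[0,0,0],"fingers":-1},
    {"xyz":[0,0,-0.703],"dr":[0,0,0],"fingers":-1},
    {"xyz":[0,0,-0.703],"dr":[0,0,0],"fingers":-1},
  ],
)

```text
time: 10.05
tool_pos: [0.4918, -0.2432, 0.4044]
ee_rot: [0.999, 0.045, 0.004, 0.003]
ft_force: [0.0, -0.4, -0.7]
grip_width: 0.0277
```

play_rows(
  steps=[
    {"xyz":[0,-0.75,0],"dr":[0,0,0],"fingers":-1},
    {"xyz":[0,-0.75,0],"dr":[0,0,0],"fingers":-1},
    {"xyz":[0,-0.75,0],"dr":[0,0,0],"fingers":-1},
    {"xyz":[0,-0.75,0],"dr":[0,0,0],"fingers":-1},
    {"xyz":[0,-0.75,0],"dr":[0,0,0],"fingers":-1},
    {"xyz":[0,-0.75,0],"dr":[0,0,0],"fingers":-1},
    {"xyz":[0,-0.75,0],"dr":[0,0,0],"fingers":-1},
    {"xyz":[0,-0.75,0],"dr":[0,0,0],"fingers":-1},
  ],
)

```text
time: 10.85
tool_pos: [0.4705, -0.0191, 0.3976]
ee_rot: [0.999, 0.044, -0.0, 0.0]
ft_force: [-0.5, 0.3, 0.5]
grip_width: 0.0278
```

play_rows(
  steps=[
    {"xyz":[0,-0.743,0],"dr":[0,0,0],"fingers":-1},
    {"xyz":[0,-0.743,0],"dr":[0,0,0],"fingers":-1},
    {"xyz":[0,-0.743,0],"dr":[0,0,0],"fingers":-1},
    {"xyz":[0,-0.743,0],"dr":[0,0,0],"fingers":-1},
    {"xyz":[0,-0.743,0],"dr":[0,0,0],"fingers":-1},
    {"xyz":[0,-0.743,0.15],"dr":[0,0,0],"fingers":-1},
    {"xyz":[0,-0.743,0.3],"dr":[0,0,0],"fingers":-1},
    {"xyz":[0,-0.743,0.3],"dr":[0,0,0],"fingers":-1},
  ],
)

```text
time: 11.65
tool_pos: [0.449, 0.2022, 0.3029]
ee_rot: [0.999, 0.044, -0.005, 0.002]
ft_force: [-0.5, 0.2, 0.1]
grip_width: 0.0275
```

```bash
python3 - <<'E'
from h import *
print(pose(), bot.state()['grip_width'])
_,im=shot('scene','s4')
for b in blobs(im,'blue',8): print('c',b,onz('scene',b[0],.12))
move([.450,.203,.3085])
E
```

```text
[[ 0.996   0.0887 -0.0091  0.449 ]
 [ 0.0886 -0.9961 -0.0035  0.2022]
 [-0.0094  0.0027 -1.      0.3029]
 [ 0.      0.      0.      1.    ]] 0.02747049060873382
c (array([205.4,  17. ]), array([ 188,    0,   36,   38, 1120], dtype=int32)) [ 1.7753 -0.4763  0.12  ]
c (array([234.4, 264.4]), array([230, 260,   9,  10,  46], dtype=int32)) [0.4606 0.1921 0.12  ]
c (array([202.2, 279.3]), array([193, 270,  21,  18, 110], dtype=int32)) [0.4684 0.2698 0.12  ]
c (array([ 94.7, 371.2]), array([ 92, 367,   8,   9,  28], dtype=int32)) [0.4075 0.5278 0.12  ]
xyz [-0.0002 -0.0017 -0.0084] dr [0. 0. 0.]
```

play_rows(
  steps=[
    {"xyz":[0,0,0],"dr":[0,0,0],"fingers":-0.1},
    {"xyz":[0,0,0],"dr":[0,0,0],"fingers":-0.1},
    {"xyz":[0,0,0],"dr":[0,0,0],"fingers":-0.1},
    {"xyz":[0,0,0],"dr":[0,0,0],"fingers":-0.1},
    {"xyz":[0,0,-0.1],"dr":[0,0,0],"fingers":-0.1},
    {"xyz":[0,0,-0.2],"dr":[0,0,0],"fingers":-0.1},
    {"xyz":[0,0,-0.3],"dr":[0,0,0],"fingers":-0.1},
    {"xyz":[0,0,-0.3],"dr":[0,0,0],"fingers":-0.1},
  ],
)

```text
time: 12.5
tool_pos: [0.4518, 0.2041, 0.4038]
ee_rot: [0.999, 0.045, 0.005, -0.001]
ft_force: [1.2, -0.1, -0.3]
grip_width: 0.0393
```

play_rows(
  steps=[
    {"xyz":[-0.04,0.95,0],"dr":[0,0,0],"fingers":-0.2},
    {"xyz":[-0.04,0.95,0],"dr":[0,0,0],"fingers":-0.2},
    {"xyz":[-0.04,0.95,0],"dr":[0,0,0],"fingers":-0.2},
    {"xyz":[-0.04,0.95,0],"dr":[0,0,0],"fingers":-0.2},
    {"xyz":[-0.04,0.95,0],"dr":[0,0,0],"fingers":-0.2},
    {"xyz":[-0.04,0.95,0],"dr":[0,0,0],"fingers":-0.2},
    {"xyz":[-0.04,0.95,0],"dr":[0,0,0],"fingers":-0.2},
    {"xyz":[-0.04,0.95,0],"dr":[0,0,0],"fingers":-0.2},
  ],
)

```text
time: 13.3
tool_pos: [0.4639, -0.0817, 0.3977]
ee_rot: [0.999, 0.044, -0.0, -0.0]
ft_force: [0.2, -0.2, 0.3]
grip_width: 0.0349
```

play_rows(
  steps=[
    {"xyz":[-0.042,0.86,0],"dr":[0,0,0],"fingers":-0.2},
    {"xyz":[-0.042,0.86,0],"dr":[0,0,0],"fingers":-0.2},
    {"xyz":[-0.042,0.86,0.1],"dr":[0,0,0],"fingers":-0.2},
    {"xyz":[-0.042,0.86,0.2],"dr":[0,0,0],"fingers":-0.2},
    {"xyz":[-0.042,0.86,0.3],"dr":[0,0,0],"fingers":-0.2},
    {"xyz":[-0.042,0.86,0.4],"dr":[0,0,0],"fingers":-0.2},
    {"xyz":[-0.042,0.86,0.4],"dr":[0,0,0],"fingers":-0.2},
    {"xyz":[-0.042,0.86,0.4],"dr":[0,0,0],"fingers":-0.2},
  ],
)

```text
time: 14.1
tool_pos: [0.4744, -0.3378, 0.2755]
ee_rot: [0.999, 0.045, -0.002, -0.002]
ft_force: [0.2, 0.4, 0.3]
grip_width: 0.035
```

play_rows(
  steps=[
    {"xyz":[0,0,0],"dr":[0,0,0],"fingers":-0.2},
    {"xyz":[0,0,0],"dr":[0,0,0],"fingers":-0.2},
    {"xyz":[0,0,0],"dr":[0,0,0],"fingers":-0.2},
    {"xyz":[0,0,0],"dr":[0,0,0],"fingers":-0.2},
    {"xyz":[0,0,0],"dr":[0,0,0],"fingers":-0.2},
    {"xyz":[0,0,0],"dr":[0,0,0],"fingers":-0.2},
    {"xyz":[0,0,0],"dr":[0,0,0],"fingers":-0.2},
    {"xyz":[0,0,0],"dr":[0,0,0],"fingers":-0.2},
  ],
)

```text
time: 14.9
tool_pos: [0.4746, -0.3393, 0.2781]
ee_rot: [0.999, 0.045, -0.0, -0.0]
ft_force: [-0.5, -0.1, -0.6]
grip_width: 0.0348
```

```bash
python3 - <<'E'
from h import *
T,im=shot('wrist','w5'); print(T)
for c in ['red']:
    for b in blobs(im,c,8): print('w',c,b,onz('wrist',b[0],.01,T))
_,si=shot('side','side5')
for b in blobs(si,'red',8): print('s',b,onz('side',b[0],.01,T))
_,im=shot('scene','s5')
for b in blobs(im,'blue',8): print('c',b,onz('scene',b[0],.12))
cv2.imwrite('pics/s5c.png',cv2.resize(im[200:360,130:370,::-1],(720,480),interpolation=cv2.INTER_CUBIC))
E
```

```text
[[ 0.996   0.0895 -0.0001  0.4746]
 [ 0.0895 -0.996   0.0001 -0.3393]
 [-0.0001 -0.0001 -1.      0.2781]
 [ 0.      0.      0.      1.    ]]
w red (array([275.2, 215.2]), array([271, 211,  10,  10,  80], dtype=int32)) [ 0.4753 -0.3397  0.01  ]
s (array([235.5,   0.7]), array([223,   0,  26,   3,  52], dtype=int32)) [ -1.8546 -12.4257   0.01  ]
s (array([188.2, 209.7]), array([186, 207,   7,   6,  23], dtype=int32)) [0.3195 0.2936 0.01  ]
s (array([356.3, 283.6]), array([351, 278,  12,  12,  56], dtype=int32)) [ 0.6565 -0.2123  0.01  ]
s (array([298.5, 332.5]), array([297, 330,   4,   6,  24], dtype=int32)) [ 0.4758 -0.3385  0.01  ]
c (array([205.4,  16.9]), array([ 188,    0,   36,   38, 1118], dtype=int32)) [ 1.7764 -0.4769  0.12  ]
c (array([224.7, 260.9]), array([215, 251,  22,  21, 225], dtype=int32)) [0.4821 0.2044 0.12  ]
c (array([201.8, 276.4]), array([193, 267,  21,  21, 205], dtype=int32)) [0.4756 0.2668 0.12  ]
c (array([ 95.3, 371.2]), array([ 92, 367,   8,   9,  36], dtype=int32)) [0.4068 0.5269 0.12  ]
```

play_rows(
  steps=[
    {"xyz":[0,0,0.15],"dr":[0,0,0],"fingers":-0.2},
    {"xyz":[0,0,0.25],"dr":[0,0,0],"fingers":-0.2},
    {"xyz":[0,0,0.304],"dr":[0,0,0],"fingers":-0.2},
    {"xyz":[0,0,0.304],"dr":[0,0,0],"fingers":-0.2},
    {"xyz":[0,0,0.304],"dr":[0,0,0],"fingers":-0.2},
    {"xyz":[0,0,0.304],"dr":[0,0,0],"fingers":-1},
    {"xyz":[0,0,0.304],"dr":[0,0,0],"fingers":-1},
    {"xyz":[0,0,0.304],"dr":[0,0,0],"fingers":-1},
  ],
)

```text
time: 15.85
tool_pos: [0.4748, -0.3394, 0.1872]
ee_rot: [0.999, 0.045, 0.0, 0.0]
ft_force: [1.2, -0.4, -0.4]
grip_width: 0.0186
```

play_rows(
  steps=[
    {"xyz":[0,0,0],"dr":[0,0,0],"fingers":-1},
    {"xyz":[0,0,0],"dr":[0,0,0],"fingers":-1},
    {"xyz":[0,0,-0.1],"dr":[0,0,0],"fingers":-1},
    {"xyz":[0,0,-0.25],"dr":[0,0,0],"fingers":-1},
    {"xyz":[0,0,-0.4],"dr":[0,0,0],"fingers":-1},
    {"xyz":[0,0,-0.55],"dr":[0,0,0],"fingers":-1},
    {"xyz":[0,0,-0.703],"dr":[0,0,0],"fingers":-1},
    {"xyz":[0,0,-0.703],"dr":[0,0,0],"fingers":-1},
  ],
)

```text
time: 16.65
tool_pos: [0.4761, -0.3405, 0.4066]
ee_rot: [0.999, 0.045, 0.005, 0.005]
ft_force: [1.1, -0.7, 0.9]
grip_width: 0.0093
```

play_rows(
  steps=[
    {"xyz":[0.07,-0.95,0],"dr":[0,0,0],"fingers":-1},
    {"xyz":[0.07,-0.95,0],"dr":[0,0,0],"fingers":-1},
    {"xyz":[0.07,-0.95,0],"dr":[0,0,0],"fingers":-1},
    {"xyz":[0.07,-0.95,0],"dr":[0,0,0],"fingers":-1},
    {"xyz":[0.07,-0.95,0],"dr":[0,0,0],"fingers":-1},
    {"xyz":[0.07,-0.95,0],"dr":[0,0,0],"fingers":-1},
    {"xyz":[0.07,-0.95,0],"dr":[0,0,0],"fingers":-1},
    {"xyz":[0.07,-0.95,0],"dr":[0,0,0],"fingers":-1},
  ],
)

```text
time: 17.45
tool_pos: [0.47, -0.0529, 0.3976]
ee_rot: [0.999, 0.046, 0.0, 0.0]
ft_force: [-0.5, -0.6, 1.0]
grip_width: 0.0088
```

play_rows(
  steps=[
    {"xyz":[0.076,-0.941,0],"dr":[0,0,0],"fingers":-1},
    {"xyz":[0.076,-0.941,0],"dr":[0,0,0],"fingers":-1},
    {"xyz":[0.076,-0.941,0],"dr":[0,0,0],"fingers":-1},
    {"xyz":[0.076,-0.941,0],"dr":[0,0,0],"fingers":-1},
    {"xyz":[0.076,-0.941,0],"dr":[0,0,0],"fingers":-1},
    {"xyz":[0.076,-0.941,0],"dr":[0,0,0],"fingers":-1},
    {"xyz":[0.076,-0.941,0.14],"dr":[0,0,0],"fingers":-1},
    {"xyz":[0.076,-0.941,0.14],"dr":[0,0,0],"fingers":-1},
  ],
)

```text
time: 18.25
tool_pos: [0.4662, 0.2288, 0.3505]
ee_rot: [0.999, 0.045, -0.005, 0.001]
ft_force: [-0.6, -0.8, -1.5]
grip_width: 0.0089
```

```bash
python3 - <<'E'
from h import *
T,im=shot('wrist','w6');  print(T,bot.state()['grip_width'])
cv2.imwrite('pics/w6b.png',cv2.resize(im[:330,:,::-1],(800,471),interpolation=cv2.INTER_CUBIC))
for c in ['blue','red','orange']:
    for b in blobs(im,c,8): print('w',c,b,onz('wrist',b[0],.12,T))
E
```

```text
[[ 0.9959  0.09   -0.0089  0.4662]
 [ 0.0899 -0.9959 -0.0034  0.2288]
 [-0.0092  0.0025 -1.      0.3505]
 [ 0.      0.      0.      1.    ]] 0.008987330500883049
w blue (array([313., 195.]), array([ 292,  172,   44,   46, 1534], dtype=int32)) [0.492  0.2049 0.12  ]
w blue (array([219.5, 196.9]), array([ 197,  175,   45,   45, 1528], dtype=int32)) [0.4851 0.2671 0.12  ]
w blue (array([310.5, 239.9]), array([291, 226,  41,  35, 732], dtype=int32)) [0.46   0.2026 0.12  ]
w blue (array([223.5, 240.6]), array([203, 230,  40,  19, 572], dtype=int32)) [0.454 0.263 0.12 ]
w red (array([168.3, 223.9]), array([161, 217,  16,  15, 169], dtype=int32)) [0.4624 0.3033 0.12  ]
w red (array([275.2, 262.6]), array([267, 251,  18,  24, 342], dtype=int32)) [0.4406 0.2255 0.12  ]
w orange (array([411.9, 166.1]), array([407, 166,  10,   2,  11], dtype=int32)) [0.5194 0.1377 0.12  ]
w orange (array([433.5, 171. ]), array([430, 171,   8,   1,   8], dtype=int32)) [0.5182 0.1198 0.12  ]
w orange (array([420.2, 206.1]), array([ 390,  172,   74,   80, 2848], dtype=int32)) [0.4917 0.1255 0.12  ]
w orange (array([447.2, 266.7]), array([440, 263,  13,   7,  58], dtype=int32)) [0.445  0.0882 0.12  ]
w orange (array([430.5, 298.3]), array([418, 296,  28,   5,  45], dtype=int32)) [0.4159 0.0952 0.12  ]
```

View pics/w6b.png

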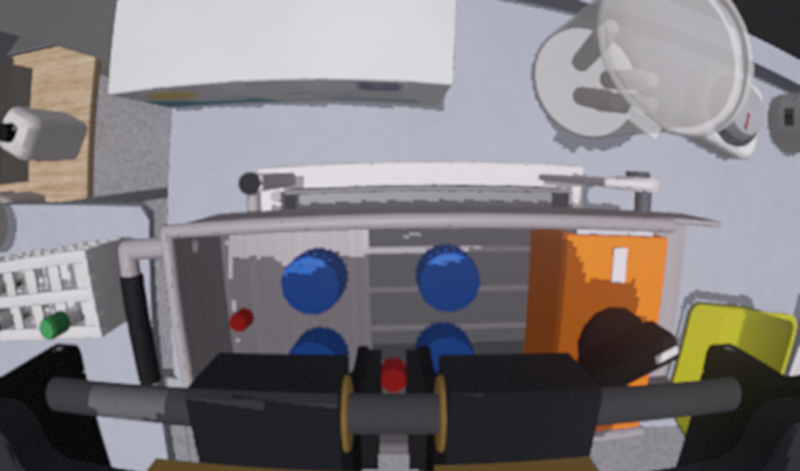

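play_rows(
  steps=[
    {"xyz":[0,0,0.135],"dr":[0,0,0],"fingers":-1},
    {"xyz":[0,0,0.135],"dr":[0,0,0],"fingers":-1},
    {"xyz":[0,0,0.135],"dr":[0,0,0],"fingers":-1},
    {"xyz":[0,0,0.135],"dr":[0,0,0],"fingers":-1},
    {"xyz":[0,0,0.135],"dr":[0,0,0],"fingers":-0.6},
    {"xyz":[0,0,0.135],"dr":[0,0,0],"fingers":-0.6},
    {"xyz":[0,0,0.135],"dr":[0,0,0],"fingers":-0.6},
    {"xyz":[0,0,0.135],"dr":[0,0,0],"fingers":-0.6},
  ],
)

```text
time: 19.1
tool_pos: [0.4675, 0.2297, 0.3157]
ee_rot: [0.999, 0.045, 0.0, -0.0]
ft_force: [-0.2, -0.2, 0.3]
grip_width: 0.0172
```

play_rows(
  steps=[
    {"xyz":[0,0,-0.15],"dr":[0,0,0],"fingers":-0.6},
    {"xyz":[0,0,-0.3],"dr":[0,0,0],"fingers":-0.6},
    {"xyz":[-0.15,0.0,-0.3],"dr":[0,0,0],"fingers":-0.6},
    {"xyz":[-0.25,0.0,-0.3],"dr":[0,0,0],"fingers":-0.6},
    {"xyz":[-0.25,0.0,-0.3],"dr":[0,0,0],"fingers":-0.6},
    {"xyz":[-0.25,0.0,-0.3],"dr":[0,0,0],"fingers":-0.6},
    {"xyz":[-0.25,0.0,-0.3],"dr":[0,0,0],"fingers":-0.6},
    {"xyz":[-0.25,0.0,-0.3],"dr":[0,0,0],"fingers":-0.6},
  ],
)

```text
time: 19.9
tool_pos: [0.3935, 0.223, 0.4052]
ee_rot: [0.999, 0.045, -0.0, 0.0]
ft_force: [0.1, 0.7, 0.2]
grip_width: 0.0173
```

```bash
python3 - <<'E'
from h import *
T,im=shot('wrist','w7');  print(T)
np.save('pics/w7T.npy',T)
cv2.imwrite('pics/w7b.png',cv2.resize(im[:330,:,::-1],(800,471),interpolation=cv2.INTER_CUBIC))
for c in ['blue','red','orange','lime']:
    for b in blobs(im,c,8): print('w',c,b,onz('wrist',b[0],.12,T))
E
```

```text
[[ 0.996   0.0893 -0.0001  0.3935]
 [ 0.0893 -0.996  -0.0001  0.223 ]
 [-0.0001  0.0001 -1.      0.4052]
 [ 0.      0.      0.      1.    ]]
w blue (array([ 1.4, 62.6]), array([ 0, 49,  5, 33, 86], dtype=int32)) [0.5292 0.5258 0.12  ]
w blue (array([307.9,  93. ]), array([291,  77,  35,  34, 920], dtype=int32)) [0.4934 0.2051 0.12  ]
w blue (array([229.8,  96. ]), array([213,  80,  35,  33, 890], dtype=int32)) [0.4856 0.2676 0.12  ]
w blue (array([311.5, 145.6]), array([295, 129,  35,  34, 908], dtype=int32)) [0.4507 0.1979 0.12  ]
w blue (array([229.8, 145.9]), array([213, 130,  35,  33, 893], dtype=int32)) [0.4446 0.2644 0.12  ]
w blue (array([ 15.9, 156.6]), array([ 11, 152,  11,  12,  93], dtype=int32)) [0.4271 0.4964 0.12  ]
w red (array([274.7, 119.8]), array([272, 118,   7,   5,  27], dtype=int32)) [0.4688 0.2297 0.12  ]
w red (array([183.9, 125.6]), array([179, 122,  11,   9,  79], dtype=int32)) [0.4592 0.3044 0.12  ]
w red (array([193. , 158.9]), array([188, 155,  11,   9,  79], dtype=int32)) [0.4317 0.2949 0.12  ]
w lime (array([  6.3, 134.7]), array([  4, 131,   6,   9,  36], dtype=int32)) [0.4504 0.5116 0.12  ]
w lime (array([494.4, 197.8]), array([ 458,  147,   80,   99, 5464], dtype=int32)) [0.426 0.007 0.12 ]
w lime (array([  7.5, 175.8]), array([  0, 164,  18,  18, 126], dtype=int32)) [0.4061 0.5124 0.12  ]
```

View pics/w7b.png

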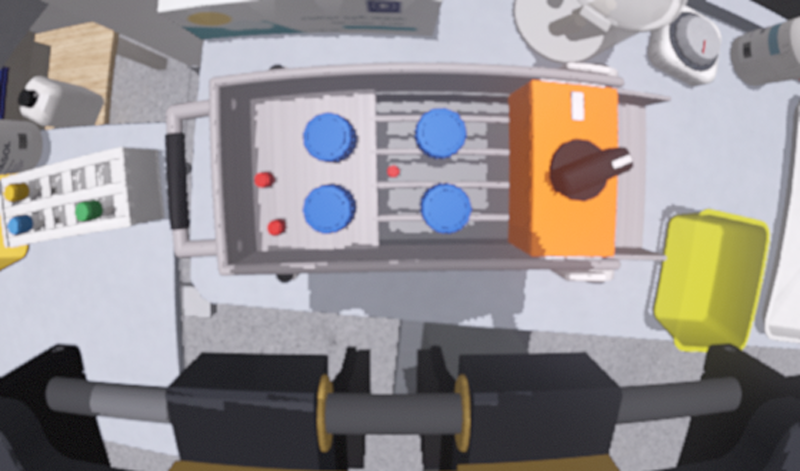

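```bash
python3 - <<'E'
from h import *
T=np.load('pics/w7T.npy'); s=.7
P={}
for nm,px,z in [('handle far',(176,135),.135),('handle near',(180,228),.135),('edge far',(376,93),.108),('edge near',(379,247),.108),('rim TL',(213,80),.156),('rim BL',(222,271),.156),('gate TR',(617,88),.151),('gate BR',(615,257),.151),('gate TL',(530,80),.151),('gate BL',(520,250),.151),('lip far',(645,108),.101),('lip near',(643,250),.101),('knob base',(580,172),.155),('knob tip',(622,161),.18)]:
    P[nm]=onz('wrist',np.array(px)*s,z,T); print(nm,P[nm])
for a,b in [('handle far','handle near'),('edge far','edge near'),('rim TL','rim BL'),('gate TR','gate BR'),('gate TL','gate BL'),('lip far','lip near')]:
    d=P[a]-P[b]; m=(P[a]+P[b])/2; print(a,'len',np.linalg.norm(d),'ang',np.arctan2(d[1],d[0]),'mid',m)
# knob: silhouette in wrist vs scene: black blob near gate
sc=cv2.imread('pics/s5.png')[:,:,::-1]; w=cv2.imread('pics/w7.png')[:,:,::-1]
# box: lime mask contour -> rim quad
hsv=cv2.cvtColor(w,cv2.COLOR_RGB2HSV); m=cv2.inRange(hsv,*COL['lime']); m[:,:350]=0
c=max(cv2.findContours(m,0,2)[0],key=cv2.contourArea); q=cv2.approxPolyDP(cv2.convexHull(c),6,True)[:,0]; print('box hull',q.tolist())
for p in q: print(onz('wrist',p.astype(float),.062,T),onz('wrist',p.astype(float),0,T))
g=cv2.resize(sc[205:275,205:375,::-1],(765,315),interpolation=cv2.INTER_CUBIC); cv2.imwrite('pics/knobsc.png',g)
E
```

```text
handle far [0.484  0.3551 0.135 ]
handle near [0.4299 0.3501 0.135 ]
edge far [0.5151 0.2436 0.108 ]
edge near [0.4227 0.2337 0.108 ]
rim TL [0.5115 0.3257 0.156 ]
rim BL [0.4113 0.3149 0.156 ]
gate TR [0.5308 0.1141 0.151 ]
gate BR [0.4379 0.1031 0.151 ]
gate TL [0.5247 0.1641 0.151 ]
gate BL [0.4352 0.1596 0.151 ]
lip far [0.5359 0.0669 0.101 ]
lip near [0.4394 0.0547 0.101 ]
knob base [0.4804 0.1333 0.155 ]
knob tip [0.4879 0.1222 0.18  ]
handle far len 0.054314262597413836 ang 0.09279591200361713 mid [0.457  0.3526 0.135 ]
edge far len 0.09296080712111152 ang 0.10664201883096815 mid [0.4689 0.2387 0.108 ]
rim TL len 0.10084087641398745 ang 0.1070996739923035 mid [0.4614 0.3203 0.156 ]
gate TR len 0.0935571093801577 ang 0.11777429482569894 mid [0.4844 0.1086 0.151 ]
gate TL len 0.08961859703397085 ang 0.050280571563093776 mid [0.48   0.1619 0.151 ]
lip far len 0.09720401170576959 ang 0.12553880835743994 mid [0.4876 0.0608 0.101 ]
box hull [[472, 152], [496, 147], [535, 157], [518, 244], [476, 244], [459, 221]]
[0.4658 0.0056 0.062 ] [ 0.4657 -0.0372  0.    ]
[ 0.4775 -0.0295  0.062 ] [ 0.4797 -0.0791  0.    ]
[ 0.4774 -0.1012  0.062 ] [ 0.4795 -0.1644 -0.    ]
[ 0.3605 -0.1055  0.062 ] [ 0.3402 -0.1696 -0.    ]
[ 0.357  -0.0294  0.062 ] [ 0.3361 -0.079   0.    ]
[0.3841 0.0056 0.062 ] [ 0.3683 -0.0373  0.    ]
```

View pics/knobsc.png

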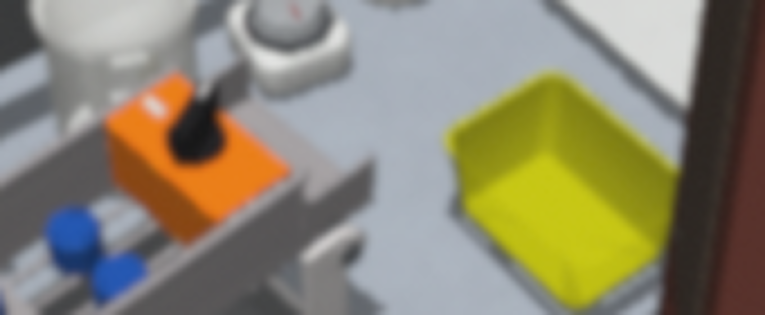

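```bash
cat >> h.py <<'E'
YAW=.102; HINGE=np.array([.484,.091,.100])
EX=np.array([np.cos(YAW),np.sin(YAW),0]); EY=np.array([-np.sin(YAW),np.cos(YAW),0]); EZ=np.array([0,0,1.])
def tilt_rows(th0,ths,y=.262,z=.035,T=None):
    "rows for turning the tool rigidly with the sieve from tilt th0 to each of ths (TCP in tool axes)"
    T=pose() if T is None else T
    for th in ths:
        Rr=R.from_rotvec(EX*(th-th0)).as_matrix()
        p=HINGE+Rr@(T[:3,3]-HINGE); d=T[:3,:3].T@(p-T[:3,3])/.3
        r=R.from_matrix(T[:3,:3].T@Rr@T[:3,:3]).as_rotvec()/(np.pi/4)
        print(round(th,3),'xyz',d.round(3).tolist(),'dr',r.round(3).tolist())
E
python3 - <<'E'
from h import *
print(bot.state()['qpos'])
sc=.0
for p in [(445,135),(550,75),(680,175),(580,305)]: print(onz('scene',(205+p[0]/4.5,205+p[1]/4.5),.062))
move([.457,.3525,.40],-np.pi/2+YAW)
move([.457,.3525,.2985],-np.pi/2+YAW)
E
```

```text
[ 0.3408 -0.2066  1.955  -0.      1.3936  1.8222]
[ 0.4735 -0.0214  0.062 ]
[ 0.4729 -0.1004  0.062 ]
[ 0.3718 -0.1079  0.062 ]
[ 0.3388 -0.0035  0.062 ]
xyz [ 0.2495 -0.4114  0.017 ] dr [ 0.0002  0.0005 -0.0161]
xyz [ 0.2497 -0.4114  0.3553] dr [ 0.0002  0.0005 -0.0161]
```

play_rows(
  steps=[
    {"xyz":[0.25,-0.411,0.017],"dr":[0,0,-0.016],"fingers":-0.45},
    {"xyz":[0.25,-0.411,0.017],"dr":[0,0,-0.016],"fingers":-0.45},
    {"xyz":[0.25,-0.411,0.017],"dr":[0,0,-0.016],"fingers":-0.45},
    {"xyz":[0.25,-0.411,0.017],"dr":[0,0,-0.016],"fingers":-0.45},
    {"xyz":[0.25,-0.411,0.017],"dr":[0,0,-0.016],"fingers":-0.45},
    {"xyz":[0.25,-0.411,0.1],"dr":[0,0,-0.016],"fingers":-0.45},
    {"xyz":[0.25,-0.411,0.15],"dr":[0,0,-0.016],"fingers":-0.45},
    {"xyz":[0.25,-0.411,0.15],"dr":[0,0,-0.016],"fingers":-0.45},
  ],
)

```text
time: 20.75
tool_pos: [0.4554, 0.3511, 0.3576]
ee_rot: [0.999, 0.051, -0.002, 0.001]
ft_force: [0.1, 0.1, -0.6]
grip_width: 0.0239
```

play_rows(
  steps=[
    {"xyz":[0,0,0.05],"dr":[0,0,0],"fingers":-0.45},
    {"xyz":[0,0,0.09],"dr":[0,0,0],"fingers":-0.45},
    {"xyz":[0,0,0.12],"dr":[0,0,0],"fingers":-0.45},
    {"xyz":[0,0,0.14],"dr":[0,0,0],"fingers":-0.45},
    {"xyz":[0,0,0.16],"dr":[0,0,0],"fingers":-0.45},
    {"xyz":[0,0,0.18],"dr":[0,0,0],"fingers":-0.45},
    {"xyz":[0,0,0.195],"dr":[0,0,0],"fingers":-0.45},
    {"xyz":[0,0,0.195],"dr":[0,0,0],"fingers":-0.45},
  ],
)

```text
time: 21.55
tool_pos: [0.4562, 0.3523, 0.3011]
ee_rot: [0.999, 0.051, -0.001, 0.0]
ft_force: [-1.0, 0.6, -0.3]
grip_width: 0.024
```

```bash
python3 - <<'E'
from h import *
T,im=shot('wrist','w8');  print(T, bot.state()['ft_force'])
cv2.imwrite('pics/w8b.png',cv2.resize(im[:330,:,::-1],(800,471),interpolation=cv2.INTER_CUBIC))
E
```

```text
[[ 0.9948  0.1022 -0.001   0.4562]
 [ 0.1022 -0.9948 -0.0006  0.3523]
 [-0.0011  0.0005 -1.      0.3011]
 [ 0.      0.      0.      1.    ]] [0.9647 0.5435 0.3965]
```

View pics/w8b.png

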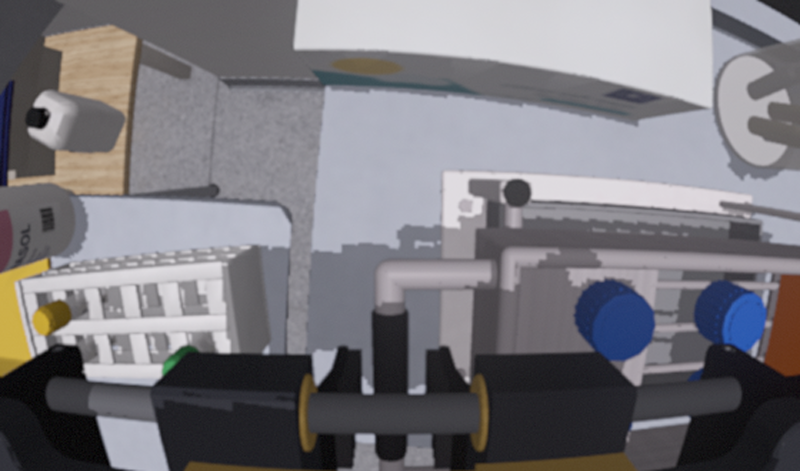

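play_rows(
  steps=[
    {"xyz":[0,0,0],"dr":[0,0,0],"fingers":-1},
    {"xyz":[0,0,0],"dr":[0,0,0],"fingers":-1},
    {"xyz":[0,0,0],"dr":[0,0,0],"fingers":-1},
    {"xyz":[0,0,0],"dr":[0,0,0],"fingers":-1},
    {"xyz":[0,0,0],"dr":[0,0,0],"fingers":-1},
    {"xyz":[0,0,0],"dr":[0,0,0],"fingers":-1},
    {"xyz":[0,0,0],"dr":[0,0,0],"fingers":-1},
    {"xyz":[0,0,0],"dr":[0,0,0],"fingers":-1},
  ],
  grip_force=25,
)

```text
time: 22.4
tool_pos: [0.4564, 0.3531, 0.3023]
ee_rot: [0.999, 0.051, 0.0, -0.001]
ft_force: [-0.0, 5.2, -0.5]
grip_width: 0.0116
```

```bash
python3 - <<'E'
from h import *
print(bot.state()['grip_width'],bot.state()['ft_force'],pose()[:3,3])
tilt_rows(0,np.linspace(.04,.32,8))
E
```

```text
0.011599021941089112 [-0.0074  5.2231 -0.4999] [0.4564 0.3531 0.3023]
0.04 xyz [0.0, 0.028, -0.035] dr [0.051, 0.0, 0.0]
0.08 xyz [0.0, 0.057, -0.068] dr [0.102, 0.0, 0.0]
0.12 xyz [0.0, 0.087, -0.1] dr [0.153, 0.0, 0.0]
0.16 xyz [0.0, 0.118, -0.132] dr [0.204, 0.0, 0.0]
0.2 xyz [0.0, 0.151, -0.161] dr [0.255, 0.0, 0.0]
0.24 xyz [0.0, 0.185, -0.19] dr [0.306, 0.0, 0.0]
0.28 xyz [0.0, 0.22, -0.217] dr [0.357, 0.0, 0.0]
0.32 xyz [0.0, 0.256, -0.242] dr [0.407, 0.0, 0.0]
```

play_rows(
  steps=[
    {"xyz":[0,0.028,-0.035],"dr":[0.051,0,0],"fingers":-1},
    {"xyz":[0,0.057,-0.068],"dr":[0.102,0,0],"fingers":-1},
    {"xyz":[0,0.087,-0.1],"dr":[0.153,0,0],"fingers":-1},
    {"xyz":[0,0.118,-0.132],"dr":[0.204,0,0],"fingers":-1},
    {"xyz":[0,0.151,-0.161],"dr":[0.255,0,0],"fingers":-1},
    {"xyz":[0,0.185,-0.19],"dr":[0.306,0,0],"fingers":-1},
    {"xyz":[0,0.22,-0.217],"dr":[0.357,0,0],"fingers":-1},
    {"xyz":[0,0.256,-0.242],"dr":[0.407,0,0],"fingers":-1},
  ],
)

```text
time: 23.2
tool_pos: [0.4644, 0.276, 0.3753]
ee_rot: [0.986, 0.051, -0.007, -0.16]
ft_force: [1.5, 4.9, -0.9]
grip_width: 0.0113
```

```bash
python3 - <<'E'
from h import *
s=bot.state();print(s['grip_width'],s['ft_force'],s['ft_torque'],pose()[:3,3],s['qpos'])
T=pose(); th=np.arctan2(T[:3,2]@EY*-1,-T[2,2]);print('tool tilt',th)
_,im=shot('scene','s9')
for c in ['blue','red']:
  for b in blobs(im,c,5): print(c,b)
tilt_rows(.32,np.linspace(.345,.52,8))
E
```

```text
0.011260493384935557 [ 1.5062  4.8704 -0.9066] [ 0.4861 -0.2111 -0.1342] [0.4644 0.276  0.3753] [0.2962 0.0007 1.8374 0.3329 1.2549 1.6678]
tool tilt -0.3223267352353283
blue (array([205.4,  17. ]), array([ 188,    0,   36,   38, 1121], dtype=int32))
blue (array([224.4, 245.7]), array([219, 239,  11,  14, 117], dtype=int32))
blue (array([203. , 256.8]), array([196, 249,  20,  15, 172], dtype=int32))
blue (array([236.3, 251.3]), array([233, 250,   8,   4,  22], dtype=int32))
blue (array([ 95.6, 371.4]), array([ 92, 367,   8,   9,  36], dtype=int32))
red (array([314.9, 182.1]), array([310, 179,  10,   7,  27], dtype=int32))
red (array([221.9, 296.1]), array([221, 295,   3,   3,   8], dtype=int32))
red (array([220.3, 412.7]), array([219, 412,   4,   3,   7], dtype=int32))
0.345 xyz [0.0, 0.017, -0.022] dr [0.032, 0.0, 0.0]
0.37 xyz [0.0, 0.035, -0.043] dr [0.064, 0.0, 0.0]
0.395 xyz [0.0, 0.053, -0.064] dr [0.095, 0.0, 0.0]
0.42 xyz [0.0, 0.072, -0.084] dr [0.127, 0.0, 0.0]
0.445 xyz [0.0, 0.091, -0.104] dr [0.159, 0.0, 0.0]
0.47 xyz [0.0, 0.111, -0.124] dr [0.191, 0.0, 0.0]
0.495 xyz [0.0, 0.131, -0.143] dr [0.223, 0.0, 0.0]
0.52 xyz [0.0, 0.152, -0.161] dr [0.255, 0.0, 0.0]
```

play_rows(
  steps=[
    {"xyz":[0,0.017,-0.022],"dr":[0.032,0,0],"fingers":-1},
    {"xyz":[0,0.035,-0.043],"dr":[0.064,0,0],"fingers":-1},
    {"xyz":[0,0.053,-0.064],"dr":[0.095,0,0],"fingers":-1},
    {"xyz":[0,0.072,-0.084],"dr":[0.127,0,0],"fingers":-1},
    {"xyz":[0,0.091,-0.104],"dr":[0.159,0,0],"fingers":-1},
    {"xyz":[0,0.111,-0.124],"dr":[0.191,0,0],"fingers":-1},
    {"xyz":[0,0.131,-0.143],"dr":[0.223,0,0],"fingers":-1},
    {"xyz":[0,0.152,-0.161],"dr":[0.255,0,0],"fingers":-1},
  ],
)

```text
time: 24.05
tool_pos: [0.4705, 0.218, 0.4066]
ee_rot: [0.965, 0.049, -0.012, -0.257]
ft_force: [1.9, 4.8, 0.6]
grip_width: 0.0119
```

play_rows(
  steps=[
    {"xyz":[0,0,0],"dr":[0,0,0],"fingers":-1},
    {"xyz":[0,0,0],"dr":[0,0,0],"fingers":-1},
    {"xyz":[0,0,0],"dr":[0,0,0],"fingers":-1},
    {"xyz":[0,0,0],"dr":[0,0,0],"fingers":-1},
    {"xyz":[0,0,0],"dr":[0,0,0],"fingers":-1},
    {"xyz":[0,0,0],"dr":[0,0,0],"fingers":-1},
    {"xyz":[0,0,0],"dr":[0,0,0],"fingers":-1},
    {"xyz":[0,0,0],"dr":[0,0,0],"fingers":-1},
  ],
)

```text
time: 24.85
tool_pos: [0.4704, 0.2185, 0.4064]
ee_rot: [0.965, 0.049, -0.012, -0.257]
ft_force: [2.3, 4.8, 2.0]
grip_width: 0.0114
```

```bash
python3 - <<'E'
from h import *
s=bot.state();print(s['grip_width'],s['ft_force'],s['ft_torque'],pose()[:3,3],s['qpos'])
_,im=shot('scene','s10'); _,w=shot('wrist','w10')
for c in ['blue','red']:
  for n,i in [('c',im),('w',w)]:
    for b in blobs(i,c,5): print(n,c,b)
a=cv2.resize(im[200:340,130:310,::-1],(540,420),interpolation=cv2.INTER_CUBIC); b=cv2.resize(w[40:330,300:,::-1],(260,290)); o=np.zeros((420,800,3),np.uint8); o[:,:540]=a; o[:290,540:]=b
cv2.imwrite('pics/v10.png',o)
E
```

```text
0.011405040508641696 [2.3371 4.8015 2.0212] [ 0.6558 -0.3935 -0.2662] [0.4704 0.2185 0.4064] [ 0.1248 -0.0713  1.8723  0.5326  1.359   1.4738]
c blue (array([205.4,  17. ]), array([ 188,    0,   36,   38, 1118], dtype=int32))
c blue (array([232.3, 236.5]), array([223, 230,  20,  14, 207], dtype=int32))
c blue (array([ 95.7, 371.1]), array([ 92, 367,   8,   9,  29], dtype=int32))
w blue (array([188.4, 193. ]), array([181, 189,  14,  10,  80], dtype=int32))
w blue (array([524.1, 221.3]), array([ 488,  198,   72,   50, 2773], dtype=int32))
w blue (array([486.8, 262. ]), array([481, 257,  11,  10,  61], dtype=int32))
c red (array([314.9, 182.1]), array([310, 179,  10,   7,  27], dtype=int32))
c red (array([255.8, 277.1]), array([254, 276,   4,   3,   8], dtype=int32))
c red (array([221.9, 296.1]), array([221, 295,   3,   3,   8], dtype=int32))
c red (array([220.6, 412.6]), array([219, 412,   5,   3,   8], dtype=int32))
```

View pics/v10.png

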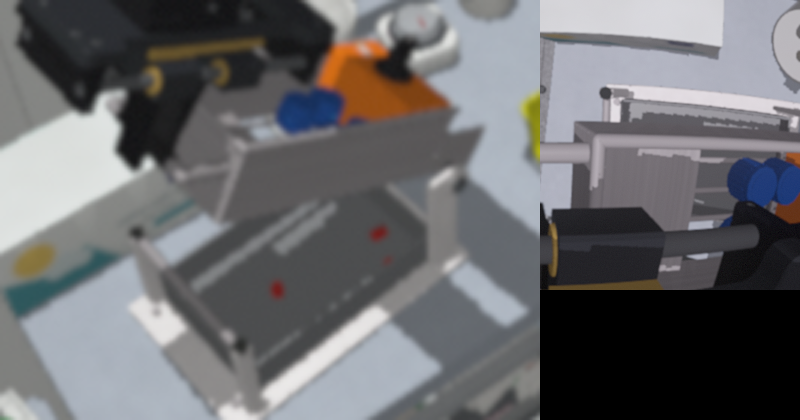

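```bash
python3 - <<'E'
from h import *
T=pose()
tilt_rows(.52,np.linspace(.49,.25,8))
tilt_rows(.52,[0])
Rr=R.from_rotvec(EX*(-.27)).as_matrix(); T2=np.eye(4); T2[:3,:3]=Rr@T[:3,:3]; T2[:3,3]=HINGE+Rr@(T[:3,3]-HINGE)
print('next'); tilt_rows(.25,np.append(np.linspace(.21,.0,7),-.002),T=T2)
E
```

```text
0.49 xyz [-0.0, -0.02, 0.027] dr [-0.038, -0.0, -0.0]
0.456 xyz [-0.0, -0.041, 0.058] dr [-0.082, -0.0, -0.0]
0.421 xyz [-0.0, -0.062, 0.09] dr [-0.126, -0.0, -0.0]
0.387 xyz [-0.0, -0.082, 0.122] dr [-0.169, -0.0, -0.0]
0.353 xyz [-0.0, -0.1, 0.155] dr [-0.213, -0.0, -0.0]
0.319 xyz [-0.0, -0.117, 0.189] dr [-0.256, -0.0, -0.0]
0.284 xyz [-0.0, -0.133, 0.224] dr [-0.3, -0.0, -0.0]
0.25 xyz [-0.0, -0.148, 0.259] dr [-0.344, -0.0, -0.0]
0 xyz [-0.0, -0.219, 0.525] dr [-0.662, -0.0, -0.001]
next
0.21 xyz [-0.0, -0.026, 0.036] dr [-0.051, -0.0, -0.0]
0.175 xyz [-0.0, -0.048, 0.068] dr [-0.095, -0.0, -0.0]
0.14 xyz [-0.0, -0.069, 0.1] dr [-0.14, -0.0, -0.0]
0.105 xyz [-0.0, -0.088, 0.134] dr [-0.185, -0.0, -0.0]
0.07 xyz [-0.0, -0.107, 0.168] dr [-0.229, -0.0, -0.0]
0.035 xyz [-0.0, -0.124, 0.203] dr [-0.274, -0.0, -0.0]
0.0 xyz [-0.0, -0.139, 0.238] dr [-0.318, -0.0, -0.0]
-0.002 xyz [-0.0, -0.14, 0.24] dr [-0.321, -0.0, -0.0]
```

play_rows(
  steps=[
    {"xyz":[0,-0.02,0.027],"dr":[-0.038,0,0],"fingers":-1},
    {"xyz":[0,-0.041,0.058],"dr":[-0.082,0,0],"fingers":-1},
    {"xyz":[0,-0.062,0.09],"dr":[-0.126,0,0],"fingers":-1},
    {"xyz":[0,-0.082,0.122],"dr":[-0.169,0,0],"fingers":-1},
    {"xyz":[0,-0.1,0.155],"dr":[-0.213,0,0],"fingers":-1},
    {"xyz":[0,-0.117,0.189],"dr":[-0.256,0,0],"fingers":-1},
    {"xyz":[0,-0.133,0.224],"dr":[-0.3,0,0],"fingers":-1},
    {"xyz":[0,-0.148,0.259],"dr":[-0.344,0,0],"fingers":-1},
  ],
)

```text
time: 25.75
tool_pos: [0.4622, 0.296, 0.3604]
ee_rot: [0.991, 0.051, -0.005, -0.123]
ft_force: [1.0, 5.4, -0.3]
grip_width: 0.0112
```

play_rows(
  steps=[
    {"xyz":[0,-0.026,0.036],"dr":[-0.051,0,0],"fingers":-1},
    {"xyz":[0,-0.048,0.068],"dr":[-0.095,0,0],"fingers":-1},
    {"xyz":[0,-0.069,0.1],"dr":[-0.14,0,0],"fingers":-1},
    {"xyz":[0,-0.088,0.134],"dr":[-0.185,0,0],"fingers":-1},
    {"xyz":[0,-0.107,0.168],"dr":[-0.229,0,0],"fingers":-1},
    {"xyz":[0,-0.124,0.203],"dr":[-0.274,0,0],"fingers":-1},
    {"xyz":[0,-0.139,0.238],"dr":[-0.318,0,0],"fingers":-1},
    {"xyz":[0,-0.139,0.238],"dr":[-0.318,0,0],"fingers":-1},
  ],
)

```text
time: 26.55
tool_pos: [0.4563, 0.3538, 0.301]
ee_rot: [0.999, 0.052, 0.001, 0.001]
ft_force: [2.5, 4.3, -2.4]
grip_width: 0.0117
```

play_rows(
  steps=[
    {"xyz":[0,0,0],"dr":[0,0,0],"fingers":-1},
    {"xyz":[0,0,0],"dr":[0,0,0],"fingers":-1},
    {"xyz":[0,0,0],"dr":[0,0,0],"fingers":-0.45},
    {"xyz":[0,0,0],"dr":[0,0,0],"fingers":-0.45},
    {"xyz":[0,0,0],"dr":[0,0,0],"fingers":-0.45},
    {"xyz":[0,0,0],"dr":[0,0,0],"fingers":-0.45},
    {"xyz":[0,0,0],"dr":[0,0,0],"fingers":-0.45},
    {"xyz":[0,0,0],"dr":[0,0,0],"fingers":-0.45},
  ],
)

```text
time: 27.35
tool_pos: [0.4564, 0.3522, 0.3017]
ee_rot: [0.999, 0.051, -0.0, 0.0]
ft_force: [0.2, 0.2, -0.3]
grip_width: 0.0236
```

play_rows(
  steps=[
    {"xyz":[0,0,-0.05],"dr":[0,0,0],"fingers":-0.45},
    {"xyz":[0,0,-0.1],"dr":[0,0,0],"fingers":-0.45},
    {"xyz":[0,0,-0.2],"dr":[0,0,0],"fingers":-0.45},
    {"xyz":[0,0,-0.3],"dr":[0,0,0],"fingers":-0.45},
    {"xyz":[0,0,-0.4],"dr":[0,0,0],"fingers":-0.45},
    {"xyz":[0,0,-0.4],"dr":[0,0,0],"fingers":-0.45},
    {"xyz":[0,0,-0.4],"dr":[0,0,0],"fingers":-0.45},
    {"xyz":[0,0,-0.4],"dr":[0,0,0],"fingers":-0.45},
  ],
)

```text
time: 28.15
tool_pos: [0.4561, 0.3522, 0.4213]
ee_rot: [0.999, 0.051, -0.0, 0.0]
ft_force: [-0.3, -0.8, 0.4]
grip_width: 0.0238
```

```bash
python3 - <<'E'
from h import *
print(pose(),bot.state()['qpos'])
print('over gate'); move([.40,.134,.40],-np.pi/2+YAW)
E
```

```text
[[ 0.9948  0.1022 -0.0009  0.4561]
 [ 0.1022 -0.9948 -0.0005  0.3522]
 [-0.001   0.0004 -1.      0.4213]
 [ 0.      0.      0.      1.    ]] [0.5208 0.0942 1.6369 0.     1.4115 1.9892]
over gate
xyz [-0.2602  0.7044  0.0714] dr [0.0005 0.0012 0.0005]
```

play_rows(
  steps=[
    {"xyz":[0.006,0.727,0.07],"dr":[0,0,-0.85],"fingers":0},
    {"xyz":[0.006,0.727,0.07],"dr":[0,0,-0.85],"fingers":0},
    {"xyz":[0.006,0.727,0.07],"dr":[0,0,-0.85],"fingers":0},
    {"xyz":[0.006,0.727,0.07],"dr":[0,0,-0.85],"fingers":0},
    {"xyz":[0.006,0.727,0.07],"dr":[0,0,-0.85],"fingers":0},
    {"xyz":[0.006,0.727,0.07],"dr":[0,0,-0.85],"fingers":0},
    {"xyz":[0.006,0.727,0.07],"dr":[0,0,-0.85],"fingers":0},
    {"xyz":[0.006,0.727,0.07],"dr":[0,0,-0.85],"fingers":0},
  ],
)

```text
time: 28.95
tool_pos: [0.4803, 0.1363, 0.4002]
ee_rot: [0.927, 0.375, -0.0, -0.0]
ft_force: [0.0, 0.3, 0.3]
grip_width: 0.0433
```

play_rows(
  steps=[
    {"xyz":[0,0,0],"dr":[0,0,-0.82],"fingers":0},
    {"xyz":[0,0,0],"dr":[0,0,-0.82],"fingers":0},
    {"xyz":[0,0,0],"dr":[0,0,-0.82],"fingers":0},
    {"xyz":[0,0,0],"dr":[0,0,-0.82],"fingers":0},
    {"xyz":[0,0,0],"dr":[0,0,-0.82],"fingers":0},
    {"xyz":[0,0,0],"dr":[0,0,-0.82],"fingers":0},
    {"xyz":[0,0,0],"dr":[0,0,-0.82],"fingers":0},
    {"xyz":[0,0,0],"dr":[0,0,-0.82],"fingers":0},
  ],
)

```text
time: 29.75
tool_pos: [0.4804, 0.1362, 0.4006]
ee_rot: [0.76, 0.649, -0.0, -0.0]
ft_force: [0.3, -0.0, 0.1]
grip_width: 0.0434
```

play_rows(
  steps=[
    {"xyz":[0,0,0],"dr":[0,0,-0.8],"fingers":0},
    {"xyz":[0,0,0],"dr":[0,0,-0.8],"fingers":0},
    {"xyz":[0,0,0],"dr":[0,0,-0.8],"fingers":0},
    {"xyz":[0,0,0],"dr":[0,0,-0.8],"fingers":0},
    {"xyz":[0,0,0],"dr":[0,0,-0.8],"fingers":0},
    {"xyz":[0,0,0],"dr":[0,0,-0.8],"fingers":0},
    {"xyz":[0,0,0],"dr":[0,0,-0.8],"fingers":0},
    {"xyz":[0,0,0],"dr":[0,0,-0.8],"fingers":0},
  ],
)

```text
time: 30.55
tool_pos: [0.4805, 0.1356, 0.4008]
ee_rot: [0.523, 0.852, 0.0, 0.0]
ft_force: [-1.2, 0.5, 0.6]
grip_width: 0.0434
```

```bash
python3 - <<'E'
from h import *
T,w=shot('wrist','w11'); np.save('pics/w11T.npy',T)
print(T, np.arctan2(T[1,1],T[0,1]))
for c in ['blue','orange','red','lime']:
    for b in blobs(w,c,8): print(c,b,onz('wrist',b[0],.12,T))
cv2.imwrite('pics/w11b.png',cv2.resize(w[50:330,:,::-1],(800,400),interpolation=cv2.INTER_CUBIC))
E
```

```text
[[-0.4524  0.8918  0.0001  0.4805]
 [ 0.8918  0.4524  0.      0.1356]
 [ 0.      0.0001 -1.      0.4008]
 [ 0.      0.      0.      1.    ]] 0.46947695572602255
blue (array([273.4, 143.3]), array([ 249,  110,   49,   67, 1892], dtype=int32)) [0.4535 0.1853 0.12  ]
blue (array([322.4, 161.6]), array([ 299,  129,   49,   67, 1999], dtype=int32)) [0.4955 0.1904 0.12  ]
orange (array([267.1, 220.3]), array([ 210,  179,  130,   91, 4625], dtype=int32)) [0.4778 0.1256 0.12  ]
red (array([307.2, 109.6]), array([305, 107,   5,   6,  18], dtype=int32)) [0.465  0.2219 0.12  ]
red (array([242. , 163.4]), array([237, 160,  11,   9,  62], dtype=int32)) [0.4381 0.1594 0.12  ]
```

View pics/w11b.png

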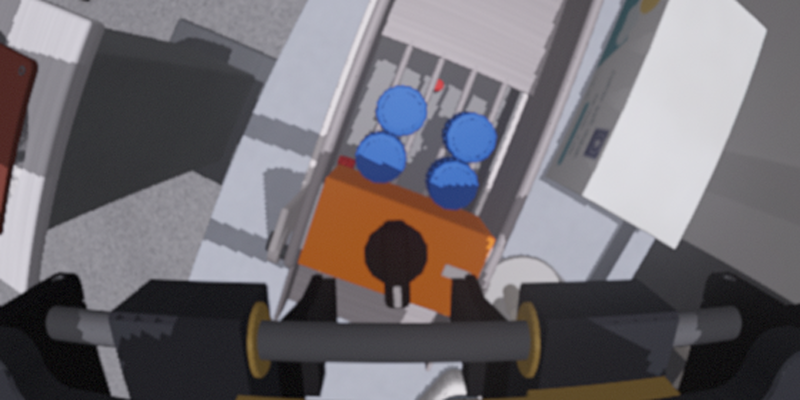

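```bash
python3 - <<'E'
from h import *
T=np.load('pics/w11T.npy')
W=[(307.2,109.6),(242,163.4)]
im=cv2.imread('pics/s10.png')[:,:,::-1]
S=[b[0] for b in blobs(im,'red',2) if 170<b[0][0]<300 and b[0][1]>220 and b[0][1]<340]; print(S)
for p in S: print('scene z.015',p,onz('scene',p,.015))
for w in W:
    print('wrist',w,onz('wrist',w,.015,T),onz('wrist',w,.115,T))
    for p in S: print(tri(ray('wrist',w,T),ray('scene',p)))
# knob: bar centre below; rays
for px in [(397,250),(397,295)]:
    q=(px[0]*.7,50+px[1]*.7); print('knob',onz('wrist',q,.155,T),onz('wrist',q,.18,T))
for b in blobs(cv2.imread('pics/s5.png')[:,:,::-1],'red',3): print('before tilt',b)
E
```

```text
[array([255.8, 277.1]), array([221.9, 296.1])]
scene z.015 [255.8 277.1] [0.468  0.1345 0.015 ]
scene z.015 [221.9 296.1] [0.471  0.2308 0.015 ]
wrist (307.2, 109.6) [0.4721 0.2304 0.015 ] [0.4654 0.2223 0.115 ]
(array([0.442 , 0.1938, 0.1006]), np.float64(0.07632724830031944))
(array([0.4722, 0.2305, 0.0133]), np.float64(0.00025378975121858563))
wrist (242, 163.4) [0.4345 0.1429 0.015 ] [0.438  0.1586 0.115 ]
(array([0.4366, 0.152 , 0.0657]), np.float64(0.0023245848128003355))
(array([0.4428, 0.1952, 0.0573]), np.float64(0.0911706580416289))
knob [0.4824 0.136  0.155 ] [0.4785 0.1431 0.18  ]
knob [0.4938 0.1137 0.155 ] [0.4887 0.1233 0.18  ]
before tilt (array([314.9, 182.1]), array([310, 179,  10,   7,  27], dtype=int32))
before tilt (array([220.6, 412.8]), array([219, 412,   5,   3,   9], dtype=int32))
```

```bash
python3 - <<'E'
from h import *
print(proj('scene',[.4345,.1429,.012]),proj('scene',[.438,.1586,.115]), onz('scene',(259.3,286.7),.012), proj('scene',HINGE+EY*.19-EX*.0565+[0,0,-.06]))
T,im=shot('scene','s12')
hsv=cv2.cvtColor(im,cv2.COLOR_RGB2HSV)
for b in blobs(im,'red',1): print(b)
print(im[280:292,252:266,0].astype(int)-im[280:292,252:266,1])
E
```

```text
[260.7722 288.6153] [252.5498 265.0808] [0.4412 0.1426 0.012 ] [218.5307 319.2368]
(array([213.5, 113. ]), array([213, 113,   2,   1,   2], dtype=int32))
(array([192., 114.]), array([192, 114,   1,   1,   1], dtype=int32))
(array([205., 116.]), array([205, 116,   1,   1,   1], dtype=int32))
(array([216., 123.]), array([216, 123,   1,   1,   1], dtype=int32))
(array([314.9, 182.1]), array([310, 179,  10,   7,  27], dtype=int32))
(array([256.1, 277.3]), array([255, 276,   3,   3,   7], dtype=int32))
(array([220.6, 412.6]), array([219, 412,   5,   3,   8], dtype=int32))
[[ 2  9 22 29 22 11  6  1  0 -1 -1 -1 -1 -1]
 [ 0  2  6  7  4  2  1 -1  0 -1  0 -1 -1 -1]
 [-1 -1  0  1 -1 -1 -1 -2 -1  0 -1 -1 -2 -2]
 [-1 -1 -1 -2 -1 -1 -1  0 -1 -1 -1 -2 -2 -1]
 [-1 -2 -1 -1 -1  0  1  4  3  0 -1 -1 -1 -1]
 [-1 -1 -1 -1  0  4 11 16 12  4  0 -1 -1 -2]
 [-1 -1 -1 -1  1 10 22 28 18  5  0 -1 -1 -1]
 [-1 -1 -1 -1  2 10 20 22 13  3 -1 -1 -1 -1]
 [-2 -1 -1 -1  0  3  7  8  4  0  0 -1 -1 -1]
 [-1 -1 -1 -1 -2  0  1  1  0  0 -1 -1 -1 -1]
 [-1 -1 -1 -2 -1 -2 -1 -1 -2 -1 -2 -1  0 -1]
 [-1 -2 -1 -2 -2 -2 -1 -1 -1 -1 -1 -1 -1  0]]
```

play_rows(
  steps=[
    {"xyz":[0,0,0],"dr":[0,0,0],"fingers":-0.3},
    {"xyz":[0,0,0.05],"dr":[0,0,0],"fingers":-0.3},
    {"xyz":[0,0,0.1],"dr":[0,0,0],"fingers":-0.3},
    {"xyz":[0,0,0.15],"dr":[0,0,0],"fingers":-0.3},
    {"xyz":[0,0,0.192],"dr":[0,0,0],"fingers":-0.3},
    {"xyz":[0,0,0.192],"dr":[0,0,0],"fingers":-0.3},
    {"xyz":[0,0,0.192],"dr":[0,0,0],"fingers":-0.3},
    {"xyz":[0,0,0.192],"dr":[0,0,0],"fingers":-0.3},
  ],
)

```text
time: 31.45
tool_pos: [0.4807, 0.1356, 0.3428]
ee_rot: [0.522, 0.853, 0.0, 0.0]
ft_force: [1.4, 0.1, 3.6]
grip_width: 0.0312
```

play_rows(
  steps=[
    {"xyz":[0,0,0],"dr":[0,0,0],"fingers":-1},
    {"xyz":[0,0,0],"dr":[0,0,0],"fingers":-1},
    {"xyz":[0,0,0],"dr":[0,0,0],"fingers":-1},
    {"xyz":[0,0,0],"dr":[0,0,0],"fingers":-1},
    {"xyz":[0,0,0],"dr":[0,0,0],"fingers":-1},
    {"xyz":[0,0,0],"dr":[0,0,0],"fingers":-1},
    {"xyz":[0,0,0],"dr":[0,0,0],"fingers":-1},
    {"xyz":[0,0,0],"dr":[0,0,0],"fingers":-1},
  ],
  grip_force=30,
)

```text
time: 32.25
tool_pos: [0.4804, 0.1356, 0.343]
ee_rot: [0.522, 0.853, -0.0, -0.0]
ft_force: [0.2, -0.2, 2.0]
grip_width: 0.0303
```

```bash
python3 - <<'E'
from h import *
s=bot.state(); print(s['grip_width'],s['ft_force'],s['ft_torque'],s['tool_pos'],s['qpos'])
E
```

```text
0.030322926334228433 [ 0.2078 -0.2363  1.9529] [-0.0073 -0.1386  0.0441] [0.4804 0.1356 0.343 ] [ 0.117  -0.0285  1.9134  0.      1.257  -0.3545]
```

play_rows(
  steps=[
    {"xyz":[0,0,0],"dr":[0,0,0],"fingers":-0.2},
    {"xyz":[0,0,0],"dr":[0,0,0],"fingers":-0.2},
    {"xyz":[0,0,-0.025],"dr":[0,0,0],"fingers":-0.2},
    {"xyz":[0,0,-0.025],"dr":[0,0,0],"fingers":-0.2},
    {"xyz":[0,0,-0.025],"dr":[0,0,0],"fingers":-1},
    {"xyz":[0,0,-0.025],"dr":[0,0,0],"fingers":-1},
    {"xyz":[0,0,-0.025],"dr":[0,0,0],"fingers":-1},
    {"xyz":[0,0,-0.025],"dr":[0,0,0],"fingers":-1},
  ],
)

```text
time: 33.05
tool_pos: [0.4804, 0.1356, 0.3505]
ee_rot: [0.522, 0.853, -0.0, -0.0]
ft_force: [-0.2, 0.8, -0.5]
grip_width: 0.0117
```

play_rows(
  steps=[
    {"xyz":[0,0,0],"dr":[0,0,0],"fingers":-1},
    {"xyz":[0,0,0],"dr":[0,0,0],"fingers":-1},
    {"xyz":[0,0,0],"dr":[0,0,0],"fingers":-1},
    {"xyz":[0,0,0],"dr":[0,0,0],"fingers":-1},
    {"xyz":[0,0,0],"dr":[0,0,0],"fingers":-1},
    {"xyz":[0,0,0],"dr":[0,0,0],"fingers":-1},
    {"xyz":[0,0,0],"dr":[0,0,0],"fingers":-1},
    {"xyz":[0,0,0],"dr":[0,0,0],"fingers":-1},
  ],
)

```text
time: 33.85
tool_pos: [0.4804, 0.1356, 0.3505]
ee_rot: [0.522, 0.853, -0.0, -0.0]
ft_force: [-0.6, 0.4, -2.4]
grip_width: 0.0118
```

play_rows(
  steps=[
    {"xyz":[0,0,0],"dr":[0,0,-0.13],"fingers":-1},
    {"xyz":[0,0,0],"dr":[0,0,-0.26],"fingers":-1},
    {"xyz":[0,0,0],"dr":[0,0,-0.39],"fingers":-1},
    {"xyz":[0,0,0],"dr":[0,0,-0.52],"fingers":-1},
    {"xyz":[0,0,0],"dr":[0,0,-0.65],"fingers":-1},
    {"xyz":[0,0,0],"dr":[0,0,-0.78],"fingers":-1},
    {"xyz":[0,0,0],"dr":[0,0,-0.78],"fingers":-1},
    {"xyz":[0,0,0],"dr":[0,0,-0.78],"fingers":-1},
  ],
)

```text
time: 34.65
tool_pos: [0.4805, 0.1357, 0.3506]
ee_rot: [0.242, 0.97, 0.0, -0.0]
ft_force: [0.3, 1.6, -1.5]
grip_width: 0.012
```

play_rows(
  steps=[
    {"xyz":[0,0,0],"dr":[0,0,-0.13],"fingers":-1},
    {"xyz":[0,0,0],"dr":[0,0,-0.26],"fingers":-1},
    {"xyz":[0,0,0],"dr":[0,0,-0.39],"fingers":-1},
    {"xyz":[0,0,0],"dr":[0,0,-0.52],"fingers":-1},
    {"xyz":[0,0,0],"dr":[0,0,-0.65],"fingers":-1},
    {"xyz":[0,0,0],"dr":[0,0,-0.76],"fingers":-1},
    {"xyz":[0,0,0],"dr":[0,0,-0.76],"fingers":-1},
    {"xyz":[0,0,0],"dr":[0,0,-0.76],"fingers":-1},
  ],
)

```text
time: 35.45
tool_pos: [0.4803, 0.136, 0.3505]
ee_rot: [-0.053, 0.999, 0.001, -0.0]
ft_force: [-1.2, 5.3, -1.6]
grip_width: 0.012
```

```bash
python3 - <<'E'
from h import *
s=bot.state(); T=pose(); print(s['grip_width'],s['ft_force'],s['ft_torque'],s['tool_pos'],s['qpos'],np.arctan2(T[1,1],T[0,1]))
E
```

```text
0.01204244058433415 [-1.2211  5.3218 -1.6116] [ 1.1436  0.1002 -0.0074] [0.4803 0.136  0.3505] [ 0.1175 -0.0363  1.9062  0.0014  1.2721 -1.5605] 1.677535486643928
```

play_rows(
  steps=[
    {"xyz":[0,0,-0.02],"dr":[0,0,0],"fingers":-1},
    {"xyz":[0,0,-0.04],"dr":[0,0,0],"fingers":-1},
    {"xyz":[0,0,-0.06],"dr":[0,0,0],"fingers":-1},
    {"xyz":[0,0,-0.08],"dr":[0,0,0],"fingers":-1},
    {"xyz":[0,0,-0.1],"dr":[0,0,0],"fingers":-1},
    {"xyz":[0,0,-0.12],"dr":[0,0,0],"fingers":-1},
    {"xyz":[0,0,-0.14],"dr":[0,0,0],"fingers":-1},
    {"xyz":[0,0,-0.14],"dr":[0,0,0],"fingers":-1},
  ],
)

```text
time: 36.25
tool_pos: [0.4808, 0.1355, 0.3939]
ee_rot: [-0.055, 0.998, -0.0, 0.001]
ft_force: [1.1, 1.8, -1.2]
grip_width: 0.0117
```

```bash
python3 - <<'E'
from h import *
s=bot.state(); T=pose(); print(s['grip_width'],s['ft_force'],s['ft_torque'],s['tool_pos'])
T,im=shot('scene','s13')
for b in blobs(im,'orange')+blobs(im,'blue'): print(b)
E
```

```text
0.01170625224516437 [ 1.0654  1.7782 -1.2281] [ 0.5526 -0.1178 -0.0152] [0.4808 0.1355 0.3939]
(array([202.1, 122.1]), array([188, 115,  27,  17, 278], dtype=int32))
(array([247.6, 232.1]), array([229, 215,  40,  37, 646], dtype=int32))
(array([205.5,  17. ]), array([ 188,    0,   36,   38, 1118], dtype=int32))
(array([229.3, 257.2]), array([216, 245,  31,  26, 391], dtype=int32))
(array([ 94.7, 371.3]), array([ 92, 367,   8,   9,  31], dtype=int32))
```

```bash
python3 - <<'E'
from h import *
for z in (.11,.155,.197): print(z,proj('scene',[.4805,.1356,z]))
_,w=shot('wrist','w13')
a=cv2.imread('pics/s13.png')[190:310,180:330]; o=np.zeros((480,800,3),np.uint8); o[:360,:450]=cv2.resize(a,(450,360),interpolation=cv2.INTER_CUBIC); o[:262,450:]=cv2.resize(w[:,:,::-1],(350,262))
cv2.imwrite('pics/v13.png',o)
E
```

```text
0.11 [250.6358 249.9382]
0.155 [249.592  237.3319]
0.197 [248.5517 224.7685]
```

View pics/v13.png

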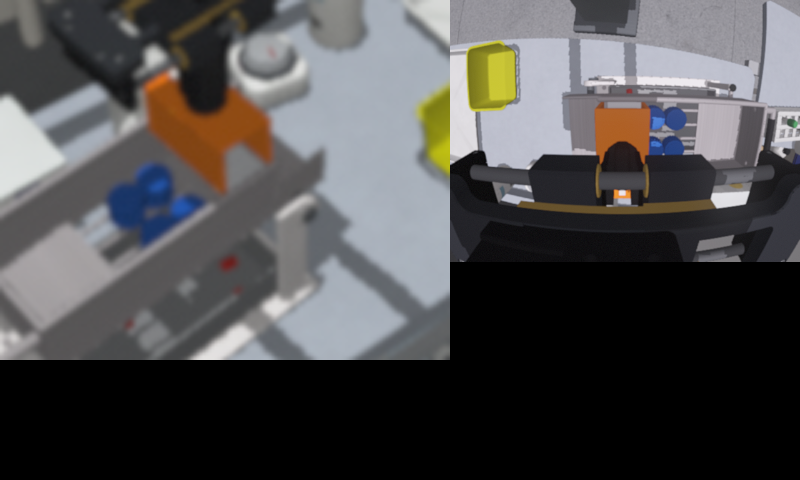

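play_rows(
  steps=[
    {"xyz":[0,0,-0.1],"dr":[0,0,0],"fingers":-1},
    {"xyz":[0,0,-0.2],"dr":[0,0,0],"fingers":-1},
    {"xyz":[0,0,-0.22],"dr":[0,0,0],"fingers":-1},
    {"xyz":[0.02,-0.1,-0.22],"dr":[0,0,0],"fingers":-1},
    {"xyz":[0.03,-0.22,-0.22],"dr":[0,0,0],"fingers":-1},
    {"xyz":[0.04,-0.36,-0.22],"dr":[0,0,0],"fingers":-1},
    {"xyz":[0.06,-0.5,-0.22],"dr":[0,0,0],"fingers":-1},
    {"xyz":[0.06,-0.6,-0.22],"dr":[0,0,0],"fingers":-1},
  ],
)

```text
time: 37.15
tool_pos: [0.4817, -0.0477, 0.4572]
ee_rot: [-0.054, 0.999, -0.0, -0.001]
ft_force: [1.0, -0.1, -1.8]
grip_width: 0.0117
```

play_rows(
  steps=[
    {"xyz":[0.01,-0.14,0],"dr":[0,0,0],"fingers":-1},
    {"xyz":[0.02,-0.28,0],"dr":[0,0,0],"fingers":-1},
    {"xyz":[0.03,-0.42,0],"dr":[0,0,0],"fingers":-1},
    {"xyz":[0.04,-0.56,0],"dr":[0,0,0],"fingers":-1},
    {"xyz":[0.058,-0.7,0],"dr":[0,0,0],"fingers":-1},
    {"xyz":[0.058,-0.78,0],"dr":[0,0,0],"fingers":-1},
    {"xyz":[0.058,-0.78,0.08],"dr":[0,0,0],"fingers":-1},
    {"xyz":[0.058,-0.78,0.15],"dr":[0,0,0],"fingers":-1},
  ],
)

```text
time: 37.95
tool_pos: [0.4903, -0.2812, 0.4116]
ee_rot: [-0.054, 0.999, -0.0, -0.001]
ft_force: [0.1, 0.1, -2.5]
grip_width: 0.012
```

```bash
python3 - <<'E'
from h import *
s=bot.state(); T=pose(); print(s['grip_width'],s['ft_force'],s['tool_pos'],s['qpos'])
T,im=shot('side','side14')
for b in blobs(im,'orange')+blobs(im,'lime'): print(b)
move([.49,-.28,.27])
# box corners from the w1 picture
w=cv2.imread('pics/w1.png')[:,:,::-1]
E
```

```text
0.011984221206068438 [ 0.0826  0.1449 -2.4845] [ 0.4903 -0.2812  0.4116] [-0.66    0.0738  1.6768 -0.0009  1.3919 -2.3387]
(array([299.8, 232.1]), array([ 274,  212,   53,   40, 1456], dtype=int32))
(array([202.4, 156.3]), array([188, 144,  33,  32, 525], dtype=int32))
(array([246.9, 265. ]), array([ 217,  244,   60,   45, 1987], dtype=int32))
xyz [-0.0047 -0.0025  0.4562] dr [0. 0. 0.]
```

play_rows(
  steps=[
    {"xyz":[0,0,0.1],"dr":[0,0,0],"fingers":-1},
    {"xyz":[0,0,0.2],"dr":[0,0,0],"fingers":-1},
    {"xyz":[0,0,0.3],"dr":[0,0,0],"fingers":-1},
    {"xyz":[0,0,0.4],"dr":[0,0,0],"fingers":-1},
    {"xyz":[0,0,0.44],"dr":[0,0,0],"fingers":-1},
    {"xyz":[0,0,0.47],"dr":[0,0,0],"fingers":-1},
    {"xyz":[0,0,0.5],"dr":[0,0,0],"fingers":-1},
    {"xyz":[0,0,0.5],"dr":[0,0,0],"fingers":-1},
  ],
)

```text
time: 38.8
tool_pos: [0.4908, -0.2798, 0.2633]
ee_rot: [-0.055, 0.998, 0.0, -0.0]
ft_force: [0.4, 0.1, -0.9]
grip_width: 0.0118
```

play_rows(
  steps=[
    {"xyz":[0,0,0.005],"dr":[0,0,0],"fingers":-1},
    {"xyz":[0,0,0.01],"dr":[0,0,0],"fingers":-1},
    {"xyz":[0,0,0.01],"dr":[0,0,0],"fingers":-1},
    {"xyz":[0,0,0.01],"dr":[0,0,0],"fingers":-1},
    {"xyz":[0,0,0.01],"dr":[0,0,0],"fingers":-1},
    {"xyz":[0,0,0.01],"dr":[0,0,0],"fingers":-1},
    {"xyz":[0,0,0.01],"dr":[0,0,0],"fingers":-1},
    {"xyz":[0,0,0.01],"dr":[0,0,0],"fingers":-1},
  ],
)

```text
time: 39.6
tool_pos: [0.4908, -0.2798, 0.2606]
ee_rot: [-0.055, 0.998, -0.0, 0.0]
ft_force: [0.5, 0.1, -1.7]
grip_width: 0.012
```

play_rows(
  steps=[
    {"xyz":[0,0,0.004],"dr":[0,0,0],"fingers":-1},
    {"xyz":[0,0,0.008],"dr":[0,0,0],"fingers":-1},
    {"xyz":[0,0,0.012],"dr":[0,0,0],"fingers":-1},
    {"xyz":[0,0,0.016],"dr":[0,0,0],"fingers":-1},
    {"xyz":[0,0,0.02],"dr":[0,0,0],"fingers":-1},
    {"xyz":[0,0,0.02],"dr":[0,0,0],"fingers":-1},
    {"xyz":[0,0,0.02],"dr":[0,0,0],"fingers":-1},
    {"xyz":[0,0,0.02],"dr":[0,0,0],"fingers":-1},
  ],
)

```text
time: 40.4
tool_pos: [0.4909, -0.2798, 0.2547]
ee_rot: [-0.055, 0.998, -0.0, 0.0]
ft_force: [-0.2, 0.2, -1.2]
grip_width: 0.0116
```

play_rows(
  steps=[
    {"xyz":[0,0,0.003],"dr":[0,0,0],"fingers":-1},
    {"xyz":[0,0,0.006],"dr":[0,0,0],"fingers":-1},
    {"xyz":[0,0,0.009],"dr":[0,0,0],"fingers":-1},
    {"xyz":[0,0,0.01],"dr":[0,0,0],"fingers":-1},
    {"xyz":[0,0,0.01],"dr":[0,0,0],"fingers":-1},
    {"xyz":[0,0,0.01],"dr":[0,0,0],"fingers":-1},
    {"xyz":[0,0,0.01],"dr":[0,0,0],"fingers":-1},
    {"xyz":[0,0,0.01],"dr":[0,0,0],"fingers":-1},
  ],
)

```text
time: 41.2
tool_pos: [0.4908, -0.2798, 0.2517]
ee_rot: [-0.055, 0.998, -0.0, 0.0]
ft_force: [0.1, -1.2, -1.5]
grip_width: 0.0117
```

play_rows(
  steps=[
    {"xyz":[0,0,0.003],"dr":[0,0,0],"fingers":-1},
    {"xyz":[0,0,0.006],"dr":[0,0,0],"fingers":-1},
    {"xyz":[0,0,0.01],"dr":[0,0,0],"fingers":-1},
    {"xyz":[0,0,0.01],"dr":[0,0,0],"fingers":-1},
    {"xyz":[0,0,0.01],"dr":[0,0,0],"fingers":-1},
    {"xyz":[0,0,0.01],"dr":[0,0,0],"fingers":-1},
    {"xyz":[0,0,0.01],"dr":[0,0,0],"fingers":-1},
    {"xyz":[0,0,0.01],"dr":[0,0,0],"fingers":-1},
  ],
)

```text
time: 42.0
tool_pos: [0.4908, -0.2798, 0.2487]
ee_rot: [-0.055, 0.998, -0.0, 0.0]
ft_force: [0.1, 0.1, -1.1]
grip_width: 0.0117
```

play_rows(
  steps=[
    {"xyz":[0,0,0.003],"dr":[0,0,0],"fingers":-1},
    {"xyz":[0,0,0.006],"dr":[0,0,0],"fingers":-1},
    {"xyz":[0,0,0.007],"dr":[0,0,0],"fingers":-1},
    {"xyz":[0,0,0.007],"dr":[0,0,0],"fingers":-1},
    {"xyz":[0,0,0.007],"dr":[0,0,0],"fingers":-1},
    {"xyz":[0,0,0.007],"dr":[0,0,0],"fingers":-1},
    {"xyz":[0,0,0.007],"dr":[0,0,0],"fingers":-1},
    {"xyz":[0,0,0.007],"dr":[0,0,0],"fingers":-1},
  ],
)

```text
time: 42.8
tool_pos: [0.4908, -0.2798, 0.2465]
ee_rot: [-0.055, 0.998, -0.0, 0.0]
ft_force: [0.5, 0.6, -1.8]
grip_width: 0.0121
```

play_rows(
  steps=[
    {"xyz":[0,0,0.003],"dr":[0,0,0],"fingers":-1},
    {"xyz":[0,0,0.006],"dr":[0,0,0],"fingers":-1},
    {"xyz":[0,0,0.007],"dr":[0,0,0],"fingers":-1},
    {"xyz":[0,0,0.007],"dr":[0,0,0],"fingers":-1},
    {"xyz":[0,0,0.007],"dr":[0,0,0],"fingers":-1},
    {"xyz":[0,0,0.007],"dr":[0,0,0],"fingers":-1},
    {"xyz":[0,0,0.007],"dr":[0,0,0],"fingers":-1},
    {"xyz":[0,0,0.007],"dr":[0,0,0],"fingers":-1},
  ],
)

```text
time: 43.6
tool_pos: [0.4908, -0.2798, 0.2444]
ee_rot: [-0.055, 0.998, -0.0, 0.0]
ft_force: [0.1, 0.3, -1.6]
grip_width: 0.0118
```

play_rows(
  steps=[
    {"xyz":[0,0,0.003],"dr":[0,0,0],"fingers":-1},
    {"xyz":[0,0,0.005],"dr":[0,0,0],"fingers":-1},
    {"xyz":[0,0,0.005],"dr":[0,0,0],"fingers":-1},
    {"xyz":[0,0,0.005],"dr":[0,0,0],"fingers":-1},
    {"xyz":[0,0,0.005],"dr":[0,0,0],"fingers":-1},
    {"xyz":[0,0,0.005],"dr":[0,0,0],"fingers":-1},
    {"xyz":[0,0,0.005],"dr":[0,0,0],"fingers":-1},
    {"xyz":[0,0,0.005],"dr":[0,0,0],"fingers":-1},
  ],
)

```text
time: 44.4
tool_pos: [0.491, -0.2799, 0.2436]
ee_rot: [-0.055, 0.998, -0.0, 0.0]
ft_force: [-1.8, 0.4, 5.4]
grip_width: 0.0118
```

play_rows(
  steps=[
    {"xyz":[0,0,0],"dr":[0,0,0],"fingers":-0.3},
    {"xyz":[0,0,0],"dr":[0,0,0],"fingers":-0.3},
    {"xyz":[0,0,0],"dr":[0,0,0],"fingers":-0.3},
    {"xyz":[0,0,-0.05],"dr":[0,0,0],"fingers":-0.3},
    {"xyz":[0,0,-0.15],"dr":[0,0,0],"fingers":-0.3},
    {"xyz":[0,0,-0.3],"dr":[0,0,0],"fingers":-0.3},
    {"xyz":[0,0,-0.45],"dr":[0,0,0],"fingers":-0.3},
    {"xyz":[0,0,-0.55],"dr":[0,0,0],"fingers":-0.3},
  ],
)

```text
time: 45.2
tool_pos: [0.4911, -0.2799, 0.413]
ee_rot: [-0.055, 0.998, -0.002, 0.002]
ft_force: [1.1, 0.5, -0.8]
grip_width: 0.0304
```

play_rows(
  steps=[
    {"xyz":[0.116,0.817,0],"dr":[0,0,0.8],"fingers":-0.1},
    {"xyz":[0.116,0.817,0],"dr":[0,0,0.8],"fingers":-0.1},
    {"xyz":[0.116,0.817,0],"dr":[0,0,0.8],"fingers":-0.1},
    {"xyz":[0.116,0.817,0],"dr":[0,0,0.8],"fingers":-0.1},
    {"xyz":[0.116,0.817,0],"dr":[0,0,0.8],"fingers":-0.1},
    {"xyz":[0.116,0.817,0],"dr":[0,0,0.8],"fingers":-0.1},
    {"xyz":[0.116,0.817,0],"dr":[0,0,0.8],"fingers":-0.1},
    {"xyz":[0.116,0.817,0],"dr":[0,0,0.8],"fingers":-0.1},
  ],
)

```text
time: 46.0
tool_pos: [0.4296, -0.0406, 0.4087]
ee_rot: [0.256, 0.967, -0.0, 0.001]
ft_force: [0.7, -0.6, 0.5]
grip_width: 0.0393
```

play_rows(
  steps=[
    {"xyz":[0,0,0],"dr":[0,0,0.8],"fingers":-0.1},
    {"xyz":[0,0,0],"dr":[0,0,0.8],"fingers":-0.1},
    {"xyz":[0,0,0],"dr":[0,0,0.8],"fingers":-0.1},
    {"xyz":[0,0,0],"dr":[0,0,0.8],"fingers":-0.1},
    {"xyz":[0,0,0],"dr":[0,0,0.8],"fingers":-0.1},
    {"xyz":[0,0,0],"dr":[0,0,0.8],"fingers":-0.1},
    {"xyz":[0,0,0],"dr":[0,0,0.8],"fingers":-0.1},
    {"xyz":[0,0,0],"dr":[0,0,0.8],"fingers":-0.1},
  ],
)

```text
time: 46.8
tool_pos: [0.4294, -0.0403, 0.4079]
ee_rot: [0.542, 0.841, -0.0, -0.0]
ft_force: [0.7, 1.2, 0.4]
grip_width: 0.0395
```

play_rows(
  steps=[
    {"xyz":[0,0,0],"dr":[0,0,0.41],"fingers":-0.1},
    {"xyz":[0,0,0],"dr":[0,0,0.41],"fingers":-0.1},
    {"xyz":[0,0,0],"dr":[0,0,0.41],"fingers":-0.1},
    {"xyz":[0,0,0],"dr":[0,0,0.41],"fingers":-0.1},
    {"xyz":[0,0,0],"dr":[0,0,0.41],"fingers":-0.1},
    {"xyz":[0,0,0],"dr":[0,0,0.41],"fingers":-0.1},
    {"xyz":[0,0,0],"dr":[0,0,0.41],"fingers":-0.1},
    {"xyz":[0,0,0],"dr":[0,0,0.41],"fingers":-0.1},
  ],
)

```text
time: 47.6
tool_pos: [0.4293, -0.04, 0.4079]
ee_rot: [0.67, 0.743, -0.0, 0.0]
ft_force: [0.5, 0.1, 0.9]
grip_width: 0.0394
```

```bash
python3 - <<'E'
from h import *
T,w=shot('wrist','w15'); np.save('pics/w15T.npy',T); print(T)
for c in ['lime','orange','blue','red']:
    for b in blobs(w,c,8): print(c,b,onz('wrist',b[0],.062,T))
hsv=cv2.cvtColor(w,cv2.COLOR_RGB2HSV); m=cv2.inRange(hsv,*COL['lime'])
c=max(cv2.findContours(m,0,2)[0],key=cv2.contourArea); q=cv2.approxPolyDP(cv2.convexHull(c),5,True)[:,0]
for p in q: print(p,onz('wrist',p.astype(float),.062,T))
_,s=shot('side','side15')
for b in blobs(s,'orange')+blobs(s,'lime'): print(b)
print(proj('side',[.491,-.28,.052]))
_,c=shot('scene','s15')
for b in blobs(c,'orange')+blobs(c,'lime'): print(b)
o=np.zeros((420,800,3),np.uint8); o[:,:560]=w[:,:,::-1]; o[:180,560:]=cv2.resize(s[130:430,150:,::-1],(240,180)); cv2.imwrite('pics/v15.png',o)
E
```

```text
[[-0.1029  0.9947  0.      0.4293]
 [ 0.9947  0.1029 -0.     -0.04  ]
 [-0.      0.     -1.      0.4079]
 [ 0.      0.      0.      1.    ]]
lime (array([263.4, 245. ]), array([ 204,  218,  113,   58, 5269], dtype=int32)) [ 0.4224 -0.0967  0.062 ]
[316 234] [ 0.4772 -0.0785  0.062 ]
[310 274] [ 0.4775 -0.1264  0.062 ]
[241 275] [ 0.4007 -0.1357  0.062 ]
[206 267] [ 0.3606 -0.1306  0.062 ]
[205 228] [ 0.358  -0.0843  0.062 ]
[227 218] [ 0.3813 -0.0705  0.062 ]
[297 219] [ 0.4548 -0.0639  0.062 ]
(array([296.4, 306.8]), array([ 272,  285,   49,   41, 1189], dtype=int32))
(array([201.1, 157.6]), array([188, 143,  32,  33, 451], dtype=int32))
(array([247., 265.]), array([ 217,  244,   60,   45, 1990], dtype=int32))
[297.4827 295.5356]
(array([229.6, 114. ]), array([188,  97,  84,  35, 996], dtype=int32))
(array([369. , 200.6]), array([353, 189,  33,  26, 438], dtype=int32))
(array([345. , 236.5]), array([ 320,  213,   53,   49, 1634], dtype=int32))
```

View pics/v15.png

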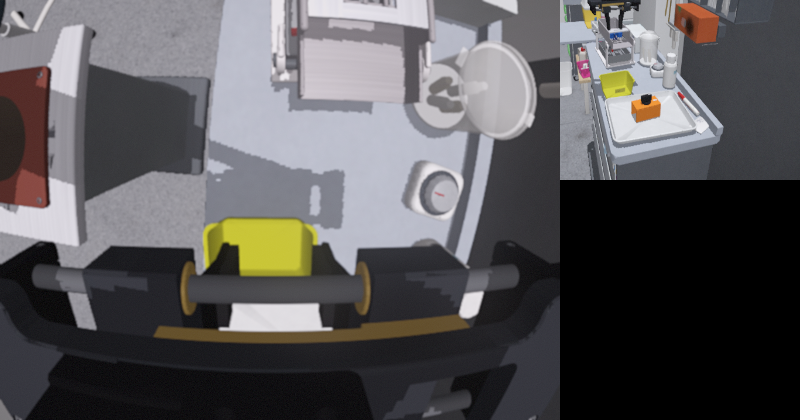

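play_rows(
  steps=[
    {"xyz":[-0.326,-0.249,0.1],"dr":[0,0,0],"fingers":-0.1},
    {"xyz":[-0.326,-0.249,0.2],"dr":[0,0,0],"fingers":-0.1},
    {"xyz":[-0.326,-0.249,0.2],"dr":[0,0,0],"fingers":-0.1},
    {"xyz":[-0.326,-0.249,0.2],"dr":[0,0,0],"fingers":-0.1},
    {"xyz":[-0.326,-0.249,0.3],"dr":[0,0,0],"fingers":-0.1},
    {"xyz":[-0.326,-0.249,0.38],"dr":[0,0,0],"fingers":-0.1},
    {"xyz":[-0.326,-0.249,0.38],"dr":[0,0,0],"fingers":-0.1},
    {"xyz":[-0.326,-0.249,0.38],"dr":[0,0,0],"fingers":-0.1},
  ],
)

```text
time: 48.55
tool_pos: [0.3654, -0.1446, 0.2946]
ee_rot: [0.67, 0.743, 0.0, -0.0]
ft_force: [0.1, 0.2, 0.5]
grip_width: 0.0392
```

```bash
python3 - <<'E'
from h import *
T,w=shot('wrist','w16'); np.save('pics/w16T.npy',T); print(T)
hsv=cv2.cvtColor(w,cv2.COLOR_RGB2HSV); m=cv2.inRange(hsv,*COL['lime'])
c=max(cv2.findContours(m,0,2)[0],key=cv2.contourArea); q=cv2.approxPolyDP(cv2.convexHull(c),5,True)[:,0]
for p in q: print(p,onz('wrist',p.astype(float),.062,T))
_,s=shot('side','side16')
m=cv2.inRange(cv2.cvtColor(s,cv2.COLOR_RGB2HSV),*COL['lime']); m[:200]=0
c=max(cv2.findContours(m,0,2)[0],key=cv2.contourArea); q=cv2.approxPolyDP(cv2.convexHull(c),4,True)[:,0]
for p in q: print('side',p,onz('side',p.astype(float),.062),onz('side',p.astype(float),0))
# predicted grasp point between fingers in wrist
print(proj('wrist',T[:3,3]+T[:3,2]*.1635,T),proj('wrist',[.3626,-.145,.06],T))
cv2.imwrite('pics/v16.png',np.hstack([cv2.resize(w[100:340,60:480,::-1],(560,320)),cv2.resize(s[200:320,190:280,::-1],(240,320))]))
E
```

```text
[[-0.1028  0.9947 -0.0001  0.3654]
 [ 0.9947  0.1028  0.0003 -0.1446]
 [ 0.0003 -0.0001 -1.      0.2946]
 [ 0.      0.      0.      1.    ]]
[272 144] [ 0.3572 -0.086   0.062 ]
[291 134] [ 0.3688 -0.0782  0.062 ]
[430 142] [ 0.467  -0.0696  0.062 ]
[440 156] [ 0.477  -0.0781  0.062 ]
[430 245] [ 0.4843 -0.1455  0.062 ]
[356 265] [ 0.4273 -0.1658  0.062 ]
[277 263] [ 0.3692 -0.1693  0.062 ]
[269 252] [ 0.3627 -0.1613  0.062 ]
side [266 245] [ 0.4766 -0.0788  0.062 ] [0.5051 0.0315 0.    ]
side [276 258] [ 0.4837 -0.1437  0.062 ] [ 0.5131 -0.0418  0.    ]
side [271 280] [ 0.4497 -0.228   0.062 ] [ 0.4748 -0.1369  0.    ]
side [229 288] [ 0.3606 -0.2359  0.062 ] [ 0.3742 -0.1457  0.    ]
side [217 252] [ 0.3579 -0.0854  0.062 ] [0.3712 0.024  0.    ]
[275.2884 275.3147] [271.2025 229.4018]
```

View pics/v16.png

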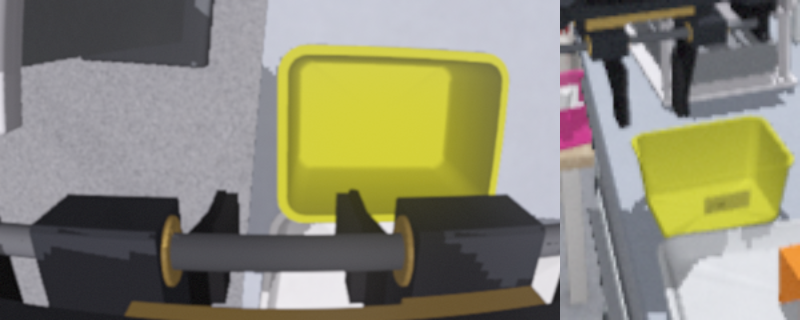

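play_rows(
  steps=[
    {"xyz":[0,0,0.06],"dr":[0,0,0],"fingers":-0.1},
    {"xyz":[0,0,0.12],"dr":[0,0,0],"fingers":-0.1},
    {"xyz":[0,0,0.18],"dr":[0,0,0],"fingers":-0.1},
    {"xyz":[0,0,0.24],"dr":[0,0,0],"fingers":-0.1},
    {"xyz":[0,0,0.258],"dr":[0,0,0],"fingers":-0.1},
    {"xyz":[0,0,0.258],"dr":[0,0,0],"fingers":-0.1},
    {"xyz":[0,0,0.258],"dr":[0,0,0],"fingers":-0.1},
    {"xyz":[0,0,0.258],"dr":[0,0,0],"fingers":-0.1},
  ],
  grip_force=30,
)

```text
time: 49.45
tool_pos: [0.3656, -0.1453, 0.2178]
ee_rot: [0.67, 0.742, 0.0, 0.001]
ft_force: [0.3, -0.3, 0.4]
grip_width: 0.0393
```

play_rows(
  steps=[
    {"xyz":[0,0,0],"dr":[0,0,0],"fingers":-1},
    {"xyz":[0,0,0],"dr":[0,0,0],"fingers":-1},
    {"xyz":[0,0,0],"dr":[0,0,0],"fingers":-1},
    {"xyz":[0,0,0],"dr":[0,0,0],"fingers":-1},
    {"xyz":[0,0,0],"dr":[0,0,0],"fingers":-1},
    {"xyz":[0,0,0],"dr":[0,0,0],"fingers":-1},
    {"xyz":[0,0,-0.03],"dr":[0,0,0],"fingers":-1},
    {"xyz":[0,0,-0.05],"dr":[0,0,0],"fingers":-1},
  ],
)

```text
time: 50.25
tool_pos: [0.3655, -0.1452, 0.2327]
ee_rot: [0.67, 0.742, 0.0, 0.001]
ft_force: [0.3, -0.9, -1.4]
grip_width: 0.0048
```

```bash
python3 - <<'E'
from h import *
s=bot.state(); print(s['grip_width'],s['ft_force'],s['tool_pos'])
T,w=shot('wrist','w17')
hsv=cv2.cvtColor(w,cv2.COLOR_RGB2HSV); m=cv2.inRange(hsv,*COL['lime'])
c=max(cv2.findContours(m,0,2)[0],key=cv2.contourArea); q=cv2.approxPolyDP(cv2.convexHull(c),5,True)[:,0]
for p in q: print(p,onz('wrist',p.astype(float),.075,T))
move([.4364,-.0033,.232])
E
```

```text
0.0048425756394781675 [ 0.3279 -0.9446 -1.3957] [ 0.3655 -0.1452  0.2327]
[276 157] [ 0.3601 -0.0872  0.075 ]
[302 139] [ 0.3702 -0.0784  0.075 ]
[480 152] [ 0.4586 -0.0709  0.075 ]
[488 162] [ 0.4648 -0.0749  0.075 ]
[489 185] [ 0.4684 -0.0863  0.075 ]
[473 267] [ 0.4719 -0.1313  0.075 ]
[269 275] [ 0.3625 -0.1425  0.075 ]
xyz [0.4464 0.2836 0.0037] dr [0. 0. 0.]
```

play_rows(
  steps=[
    {"xyz":[0.1,0.08,0],"dr":[0,0,0],"fingers":-1},
    {"xyz":[0.2,0.18,0],"dr":[0,0,0],"fingers":-1},
    {"xyz":[0.3,0.25,0],"dr":[0,0,0],"fingers":-1},
    {"xyz":[0.38,0.284,0],"dr":[0,0,0],"fingers":-1},
    {"xyz":[0.42,0.284,0.01],"dr":[0,0,0],"fingers":-1},
    {"xyz":[0.446,0.284,0.02],"dr":[0,0,0],"fingers":-1},
    {"xyz":[0.446,0.284,0.03],"dr":[0,0,0],"fingers":-1},
    {"xyz":[0.446,0.284,0.04],"dr":[0,0,0],"fingers":-1},
  ],
)

```text
time: 51.1
tool_pos: [0.4355, -0.004, 0.2199]
ee_rot: [0.67, 0.742, -0.001, 0.0]
ft_force: [-6.5, -4.6, 10.2]
grip_width: 0.0071
```

play_rows(
  steps=[
    {"xyz":[0,0,0.007],"dr":[0,0,0],"fingers":-1},
    {"xyz":[0,0,0.01],"dr":[0,0,0],"fingers":-1},
    {"xyz":[0,0,0.01],"dr":[0,0,0],"fingers":-1},
    {"xyz":[0,0,0.01],"dr":[0,0,0],"fingers":-0.6},
    {"xyz":[0,0,0.01],"dr":[0,0,0],"fingers":-0.4},
    {"xyz":[0,0,0.01],"dr":[0,0,0],"fingers":-0.4},
    {"xyz":[0,0,0.01],"dr":[0,0,0],"fingers":-0.4},
    {"xyz":[0,0,0.01],"dr":[0,0,0],"fingers":-0.4},
  ],
)

```text
time: 51.9
tool_pos: [0.4359, -0.0031, 0.2163]
ee_rot: [0.67, 0.742, -0.0, -0.0]
ft_force: [-0.4, 0.2, -0.1]
grip_width: 0.0261
```

play_rows(
  steps=[
    {"xyz":[0,0,-0.1],"dr":[0,0,0],"fingers":-0.4},
    {"xyz":[0,0,-0.2],"dr":[0,0,0],"fingers":-0.4},
    {"xyz":[0,0,-0.3],"dr":[0,0,0],"fingers":-0.4},
    {"xyz":[-0.1,0,-0.4],"dr":[0,0,0],"fingers":-0.4},
    {"xyz":[-0.2,0,-0.55],"dr":[0,0,0],"fingers":-0.4},
    {"xyz":[-0.3,0,-0.65],"dr":[0,0,0],"fingers":-0.4},
    {"xyz":[-0.3,0,-0.65],"dr":[0,0,0],"fingers":-0.4},
    {"xyz":[-0.3,0,-0.65],"dr":[0,0,0],"fingers":-0.4},
  ],
)

```text
time: 52.7
tool_pos: [0.4453, -0.0931, 0.412]
ee_rot: [0.671, 0.742, 0.0, 0.001]
ft_force: [-1.1, 1.1, -0.8]
grip_width: 0.0262
```

```bash
python3 - <<'E'
from h import *
s=bot.state(); print(s['grip_width'],s['ft_force'],s['tool_pos'],s['qpos'])
T,w=shot('wrist','w18'); np.save('pics/w18T.npy',T)
hsv=cv2.cvtColor(w,cv2.COLOR_RGB2HSV); m=cv2.inRange(hsv,*COL['lime'])
c=max(cv2.findContours(m,0,2)[0],key=cv2.contourArea); q=cv2.approxPolyDP(cv2.convexHull(c),5,True)[:,0]
def sv(P): d=P-HINGE; return np.array([d@EX,d@EY])
for p in q: P=onz('wrist',p.astype(float),.062,T); print(p,P,sv(P))
for c in ['blue','red']:
    for b in blobs(w,c,8): print(c,b,sv(onz('wrist',b[0],.12,T)))
cv2.imwrite('pics/v18.png',w[:330,:,::-1])
_,sd=shot('side','side18'); _,sc=shot('scene','s18')
for b in blobs(sd,'lime')+blobs(sc,'lime')+blobs(sc,'orange'): print(b)
E
```

```text
0.02624379294591695 [-1.0959  1.0512 -0.8042] [ 0.4453 -0.0931  0.412 ] [-0.3799 -0.205   1.9407  0.0003  1.4045 -0.4807]
[274  50] [0.4296 0.0541 0.062 ] [-0.0579 -0.0311]
[303  45] [0.4579 0.0628 0.062 ] [-0.0288 -0.0254]
[383  56] [0.542  0.0652 0.062 ] [ 0.0551 -0.0315]
[383 134] [ 0.5513 -0.0176  0.062 ] [ 0.0559 -0.1148]
[372 139] [ 0.5399 -0.0246  0.062 ] [ 0.0439 -0.1207]
[275 131] [ 0.439  -0.0289  0.062 ] [-0.0569 -0.1147]
[269 120] [ 0.4319 -0.0184  0.062 ] [-0.0629 -0.1035]
(array([200.4, 157.4]), array([189, 146,  29,  30, 446], dtype=int32))
(array([262.2, 235.5]), array([ 236,  218,   52,   38, 1502], dtype=int32))
(array([292.4, 242.9]), array([ 268,  220,   46,   50, 1165], dtype=int32))
(array([229.6, 114.1]), array([189,  97,  83,  35, 997], dtype=int32))
(array([368.3, 199.9]), array([353, 183,  33,  32, 465], dtype=int32))
```

View pics/v18.png

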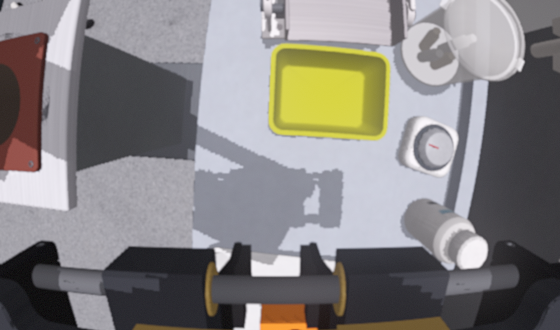

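play_rows(
  steps=[
    {"xyz":[0.9,0.1,0],"dr":[0,0,0],"fingers":-0.45},
    {"xyz":[0.9,0.1,0],"dr":[0,0,0],"fingers":-0.45},
    {"xyz":[0.9,0.1,0],"dr":[0,0,0],"fingers":-0.45},
    {"xyz":[0.9,0.1,0],"dr":[0,0,0],"fingers":-0.45},
    {"xyz":[0.9,0.1,0],"dr":[0,0,0],"fingers":-0.45},
    {"xyz":[0.9,0.1,0],"dr":[0,0,0],"fingers":-0.45},
    {"xyz":[0.9,0.1,0],"dr":[0,0,0],"fingers":-0.45},
    {"xyz":[0.9,0.1,0],"dr":[0,0,0],"fingers":-0.45},
  ],
)

```text
time: 53.65
tool_pos: [0.4467, 0.1797, 0.4101]
ee_rot: [0.669, 0.743, -0.001, -0.001]
ft_force: [0.1, 0.5, -0.0]
grip_width: 0.0236
```

play_rows(
  steps=[
    {"xyz":[0.571,0.09,0],"dr":[0,0,0.9],"fingers":-0.45},
    {"xyz":[0.571,0.09,0],"dr":[0,0,0.9],"fingers":-0.45},
    {"xyz":[0.571,0.09,0],"dr":[0,0,0.9],"fingers":-0.45},
    {"xyz":[0.571,0.09,0],"dr":[0,0,0.9],"fingers":-0.45},
    {"xyz":[0.571,0.09,0],"dr":[0,0,0.9],"fingers":-0.45},
    {"xyz":[0.571,0.09,0],"dr":[0,0,0.9],"fingers":-0.45},
    {"xyz":[0.571,0.09,0],"dr":[0,0,0.9],"fingers":-0.45},
    {"xyz":[0.571,0.09,0],"dr":[0,0,0.9],"fingers":-0.45},
  ],
)

```text
time: 54.45
tool_pos: [0.4572, 0.3509, 0.4114]
ee_rot: [0.885, 0.465, -0.0, 0.0]
ft_force: [0.5, -0.6, -0.6]
grip_width: 0.0241
```

play_rows(
  steps=[
    {"xyz":[0,0,0],"dr":[0,0,0.95],"fingers":-0.45},
    {"xyz":[0,0,0],"dr":[0,0,0.95],"fingers":-0.45},
    {"xyz":[0,0,0],"dr":[0,0,0.95],"fingers":-0.45},
    {"xyz":[0,0,0],"dr":[0,0,0.95],"fingers":-0.45},
    {"xyz":[0,0,0],"dr":[0,0,0.95],"fingers":-0.45},
    {"xyz":[0,0,0],"dr":[0,0,0.95],"fingers":-0.45},
    {"xyz":[0,0,0],"dr":[0,0,0.95],"fingers":-0.45},
    {"xyz":[0,0,0],"dr":[0,0,0.95],"fingers":-0.45},
  ],
)

```text
time: 55.25
tool_pos: [0.457, 0.3518, 0.4116]
ee_rot: [0.994, 0.111, 0.0, -0.0]
ft_force: [0.2, -1.1, -0.2]
grip_width: 0.0235
```

```bash
python3 - <<'E'
from h import *
T,w=shot('wrist','w19'); print(T,bot.state()['qpos'])
def sv(P): d=P-HINGE; return np.array([d@EX,d@EY-.105])
for c in ['blue','red']:
    for b in blobs(w,c,8): print(c,b,sv(onz('wrist',b[0],.12,T)))
move([.4564,.3524,.3015],-np.pi/2+YAW)
E
```

```text
[[ 0.9752  0.2212  0.0001  0.457 ]
 [ 0.2212 -0.9752  0.      0.3518]
 [ 0.0001 -0.     -1.      0.4116]
 [ 0.      0.      0.      1.    ]] [ 0.5196  0.1011  1.6477 -0.      1.3927  1.8679]
blue (array([37.2, 77.2]), array([ 28,  49,  20,  51, 412], dtype=int32)) [0.1063 0.4097]
blue (array([105.8, 194.9]), array([ 98, 190,  14,  14, 100], dtype=int32)) [-0.0065  0.3169]
blue (array([447.5, 208.5]), array([ 420,  192,   56,   34, 1438], dtype=int32)) [ 0.0198 -0.007 ]
blue (array([440.3, 247.7]), array([ 411,  231,   55,   36, 1209], dtype=int32)) [-0.0203 -0.0104]
xyz [-0.0014 -0.002   0.367 ] dr [-0.     -0.0002  0.1534]
```

play_rows(
  steps=[
    {"xyz":[-0.001,-0.002,0.1],"dr":[0,0,0.153],"fingers":-0.45},
    {"xyz":[-0.001,-0.002,0.15],"dr":[0,0,0.153],"fingers":-0.45},
    {"xyz":[-0.001,-0.002,0.2],"dr":[0,0,0.153],"fingers":-0.45},
    {"xyz":[-0.001,-0.002,0.25],"dr":[0,0,0.153],"fingers":-0.45},
    {"xyz":[-0.001,-0.002,0.3],"dr":[0,0,0.153],"fingers":-0.45},
    {"xyz":[-0.001,-0.002,0.35],"dr":[0,0,0.153],"fingers":-0.45},
    {"xyz":[-0.001,-0.002,0.367],"dr":[0,0,0.153],"fingers":-0.45},
    {"xyz":[-0.001,-0.002,0.367],"dr":[0,0,0.153],"fingers":-0.45},
  ],
)

```text
time: 56.1
tool_pos: [0.4561, 0.3525, 0.3001]
ee_rot: [0.999, 0.05, -0.001, 0.001]
ft_force: [0.2, -0.3, -0.0]
grip_width: 0.0239
```

play_rows(
  steps=[
    {"xyz":[0,0,0],"dr":[0,0,0],"fingers":-1},
    {"xyz":[0,0,0],"dr":[0,0,0],"fingers":-1},
    {"xyz":[0,0,0],"dr":[0,0,0],"fingers":-1},
    {"xyz":[0,0,0],"dr":[0,0,0],"fingers":-1},
    {"xyz":[0,0,0],"dr":[0,0,0],"fingers":-1},
    {"xyz":[0,0,0],"dr":[0,0,0],"fingers":-1},
    {"xyz":[0,0,0],"dr":[0,0,0],"fingers":-1},
    {"xyz":[0,0,0],"dr":[0,0,0],"fingers":-1},
  ],
  grip_force=25,
)

```text
time: 56.9
tool_pos: [0.4567, 0.3531, 0.3024]
ee_rot: [0.999, 0.05, 0.001, -0.001]
ft_force: [-0.4, 5.1, 6.0]
grip_width: 0.0115
```

```bash
python3 - <<'E'
from h import *
s=bot.state(); print(s['grip_width'],s['ft_force'],s['tool_pos'])
_,sc=shot('scene','s20')
for b in blobs(sc,'lime')+blobs(sc,'blue'): print(b)
E
```

```text
0.011456586636081912 [-0.3935  5.0541  5.9919] [0.4567 0.3531 0.3024]
(array([292.3, 242.9]), array([ 268,  220,   46,   50, 1159], dtype=int32))
(array([205.4,  17. ]), array([ 188,    0,   36,   38, 1118], dtype=int32))
(array([229.6, 257.2]), array([216, 244,  32,  27, 438], dtype=int32))
(array([ 95.4, 371.2]), array([ 92, 367,   8,   9,  32], dtype=int32))
```

play_rows(
  steps=[
    {"xyz":[0,0.021,-0.026],"dr":[0.038,0,0],"fingers":-1},
    {"xyz":[0,0.042,-0.051],"dr":[0.076,0,0],"fingers":-1},
    {"xyz":[0,0.065,-0.076],"dr":[0.115,0,0],"fingers":-1},
    {"xyz":[0,0.087,-0.1],"dr":[0.153,0,0],"fingers":-1},
    {"xyz":[0,0.11,-0.124],"dr":[0.191,0,0],"fingers":-1},
    {"xyz":[0,0.134,-0.147],"dr":[0.229,0,0],"fingers":-1},
    {"xyz":[0,0.159,-0.169],"dr":[0.267,0,0],"fingers":-1},
    {"xyz":[0,0.185,-0.19],"dr":[0.306,0,0],"fingers":-1},
  ],
)

```text
time: 57.75
tool_pos: [0.4624, 0.2975, 0.3588]
ee_rot: [0.991, 0.049, -0.005, -0.121]
ft_force: [4.5, 6.7, -0.1]
grip_width: 0.0116
```

play_rows(
  steps=[
    {"xyz":[0,0.014,-0.018],"dr":[0.025,0,0],"fingers":-1},
    {"xyz":[0,0.028,-0.035],"dr":[0.051,0,0],"fingers":-1},
    {"xyz":[0,0.042,-0.051],"dr":[0.076,0,0],"fingers":-1},
    {"xyz":[0,0.057,-0.068],"dr":[0.102,0,0],"fingers":-1},
    {"xyz":[0,0.072,-0.084],"dr":[0.127,0,0],"fingers":-1},
    {"xyz":[0,0.072,-0.084],"dr":[0.127,0,0],"fingers":-1},
    {"xyz":[0,0.072,-0.084],"dr":[0.127,0,0],"fingers":-1},
    {"xyz":[0,0.072,-0.084],"dr":[0.127,0,0],"fingers":-1},
  ],
)

```text
time: 58.55
tool_pos: [0.4651, 0.2709, 0.3782]
ee_rot: [0.984, 0.049, -0.007, -0.17]
ft_force: [4.2, 6.8, 0.7]
grip_width: 0.0113
```

```bash
python3 - <<'E'
from h import *
s=bot.state(); print(s['grip_width'],s['ft_force'],s['tool_pos'])
_,sc=shot('scene','s21'); _,sd=shot('side','side21'); _,w=shot('wrist','w21')
for n,i in (('scene',sc),('side',sd),('wrist',w)):
  for c in ('lime','blue'):
    for b in blobs(i,c,8): print(n,c,b)
E
```

```text
0.011261540375349188 [4.2381 6.7647 0.6672] [0.4651 0.2709 0.3782]
scene lime (array([292.3, 242.8]), array([ 268,  220,   46,   50, 1143], dtype=int32))
scene blue (array([205.4,  17. ]), array([ 188,    0,   36,   38, 1120], dtype=int32))
scene blue (array([246.9, 239. ]), array([242, 233,  12,  12,  97], dtype=int32))
scene blue (array([ 95.5, 371.4]), array([ 92, 367,   8,   9,  34], dtype=int32))
side lime (array([201.3, 156.7]), array([188, 144,  29,  32, 490], dtype=int32))
side lime (array([262.2, 235.5]), array([ 236,  218,   52,   38, 1499], dtype=int32))
side blue (array([371.9,  34.9]), array([366,  20,  13,  32, 330], dtype=int32))
side blue (array([175.7, 118.3]), array([168, 115,  18,   8,  68], dtype=int32))
side blue (array([246. , 199.1]), array([239, 184,  15,  28, 224], dtype=int32))
side blue (array([260.6, 197.8]), array([253, 186,  16,  24, 205], dtype=int32))
wrist lime (array([117.8, 167.5]), array([117, 165,   3,   6,   8], dtype=int32))
wrist lime (array([106.7, 188.2]), array([ 89, 166,  37,  44, 716], dtype=int32))
wrist lime (array([ 95.1, 204.8]), array([ 93, 204,   5,   3,   8], dtype=int32))
wrist blue (array([113.2,  96.6]), array([109,  71,   9,  51, 265], dtype=int32))
wrist blue (array([145.5, 207.5]), array([138, 202,  15,  14, 116], dtype=int32))
```

play_rows(
  steps=[
    {"xyz":[0,0.007,-0.009],"dr":[0.013,0,0],"fingers":-1},
    {"xyz":[0,0.014,-0.018],"dr":[0.025,0,0],"fingers":-1},
    {"xyz":[0,0.021,-0.026],"dr":[0.038,0,0],"fingers":-1},
    {"xyz":[0,0.028,-0.035],"dr":[0.051,0,0],"fingers":-1},
    {"xyz":[0,0.035,-0.043],"dr":[0.064,0,0],"fingers":-1},
    {"xyz":[0,0.042,-0.051],"dr":[0.076,0,0],"fingers":-1},
    {"xyz":[0,0.042,-0.051],"dr":[0.076,0,0],"fingers":-1},
    {"xyz":[0,0.042,-0.051],"dr":[0.076,0,0],"fingers":-1},
  ],
)

```text
time: 59.5
tool_pos: [0.4668, 0.254, 0.3885]
ee_rot: [0.979, 0.049, -0.009, -0.199]
ft_force: [4.3, 6.5, 1.8]
grip_width: 0.0116
```

play_rows(
  steps=[
    {"xyz":[0,0,0],"dr":[0,0,0],"fingers":-1},
    {"xyz":[0,0,0],"dr":[0,0,0],"fingers":-1},
    {"xyz":[0,0,0],"dr":[0,0,0],"fingers":-1},
    {"xyz":[0,0,0],"dr":[0,0,0],"fingers":-1},
    {"xyz":[0,0,0],"dr":[0,0,0],"fingers":-1},
    {"xyz":[0,0,0],"dr":[0,0,0],"fingers":-1},
    {"xyz":[0,0,0],"dr":[0,0,0],"fingers":-1},
    {"xyz":[0,0,0],"dr":[0,0,0],"fingers":-1},
  ],
)

```text
time: 60.3
tool_pos: [0.4668, 0.2541, 0.3884]
ee_rot: [0.979, 0.049, -0.009, -0.199]
ft_force: [4.4, 6.8, 1.8]
grip_width: 0.0117
```

```bash
cat > look.py <<'E'
from h import *
s=bot.state(); print(s['time'],s['grip_width'],s['ft_force'],s['tool_pos'])
n=str(int(s['time']*10))
_,sc=shot('scene','s'+n); _,sd=shot('side','side'+n)
for n,i,(x0,x1,y0,y1) in (('scene',sc,(150,400,180,360)),('side',sd,(180,330,150,340))):
  for c in ('lime','blue'):
    for b in blobs(i,c,6):
      if x0<b[0][0]<x1 and y0<b[0][1]<y1: print(n,c,b[0],b[1], onz(n,b[0],.02))
E
python3 look.py
```

```text
60.3 0.011657090152198027 [4.4477 6.7994 1.8355] [0.4668 0.2541 0.3884]
scene lime [293.1 241.7] [267 219  48  51 863] [ 0.4999 -0.0079  0.02  ]
scene blue [286.1 238.5] [282 236   9   6  43] [0.52   0.0002 0.02  ]
scene blue [292.6 249.7] [287 243  11  15  99] [0.4791 0.01   0.02  ]
side lime [201.5 156.8] [188 144  30  32 496] [0.4192 0.8274 0.02  ]
side lime [262.2 235.7] [ 237  218   51   38 1453] [0.4988 0.0496 0.02  ]
side blue [240.5 185.5] [239 185   4   2   8] [0.5156 0.4459 0.02  ]
side blue [267.  232.3] [264 232   7   2   7] [0.5166 0.0665 0.02  ]
```

play_rows(
  steps=[
    {"xyz":[0,0.014,-0.018],"dr":[0.025,0,0],"fingers":-1},
    {"xyz":[0,0.028,-0.035],"dr":[0.051,0,0],"fingers":-1},
    {"xyz":[0,0.042,-0.051],"dr":[0.076,0,0],"fingers":-1},
    {"xyz":[0,0.057,-0.068],"dr":[0.102,0,0],"fingers":-1},
    {"xyz":[0,0.072,-0.084],"dr":[0.127,0,0],"fingers":-1},
    {"xyz":[0,0.087,-0.1],"dr":[0.153,0,0],"fingers":-1},
    {"xyz":[0,0.102,-0.116],"dr":[0.178,0,0],"fingers":-1},
    {"xyz":[0,0.118,-0.132],"dr":[0.204,0,0],"fingers":-1},
  ],
)

```text
time: 61.2
tool_pos: [0.4717, 0.2058, 0.4112]
ee_rot: [0.96, 0.048, -0.013, -0.277]
ft_force: [5.7, 3.7, 0.3]
grip_width: 0.0115
```

play_rows(
  steps=[
    {"xyz":[0,0,0],"dr":[0,0,0],"fingers":-1},
    {"xyz":[0,0,0],"dr":[0,0,0],"fingers":-1},
    {"xyz":[0,0,0],"dr":[0,0,0],"fingers":-1},
    {"xyz":[0,0,0],"dr":[0,0,0],"fingers":-1},
    {"xyz":[0,0,0],"dr":[0,0,0],"fingers":-1},
    {"xyz":[0,0,0],"dr":[0,0,0],"fingers":-1},
    {"xyz":[0,0,0],"dr":[0,0,0],"fingers":-1},
    {"xyz":[0,0,0],"dr":[0,0,0],"fingers":-1},
  ],
)

```text
time: 62.0
tool_pos: [0.4717, 0.206, 0.4111]
ee_rot: [0.96, 0.048, -0.013, -0.277]
ft_force: [5.7, 5.4, 2.1]
grip_width: 0.0114
```

```bash
python3 look.py; python3 -c "
from h import *
print([ (b[0],b[1][4]) for b in blobs(shot('wrist','wx')[1],'blue',6)])"
```

```text
62.0 0.011428127763821978 [5.6534 5.374  2.0625] [0.4717 0.206  0.4111]
scene lime [294.4 242.7] [271 219  44  52 830] [ 0.4951 -0.0086  0.02  ]
scene blue [286.4 239.2] [282 236  10   7  53] [0.5175 0.0011 0.02  ]
scene blue [292.9 249.3] [287 243  11  14  85] [0.4797 0.0085 0.02  ]
side lime [202.4 156.4] [188 145  31  31 516] [0.4236 0.8327 0.02  ]
side lime [262.2 235.7] [ 237  218   52   38 1462] [0.4988 0.0496 0.02  ]
side blue [210.  160.6] [209 159   3   4  11] [0.4478 0.7654 0.02  ]
[(array([197.7, 191.5]), np.int32(57))]
```

play_rows(
  steps=[
    {"xyz":[0,-0.02,0.027],"dr":[-0.038,0,0],"fingers":-1},
    {"xyz":[0,-0.041,0.058],"dr":[-0.082,0,0],"fingers":-1},
    {"xyz":[0,-0.062,0.09],"dr":[-0.126,0,0],"fingers":-1},
    {"xyz":[0,-0.082,0.122],"dr":[-0.169,0,0],"fingers":-1},
    {"xyz":[0,-0.1,0.155],"dr":[-0.213,0,0],"fingers":-1},
    {"xyz":[0,-0.117,0.189],"dr":[-0.256,0,0],"fingers":-1},
    {"xyz":[0,-0.133,0.224],"dr":[-0.3,0,0],"fingers":-1},
    {"xyz":[0,-0.148,0.259],"dr":[-0.344,0,0],"fingers":-1},
  ],
)

```text
time: 62.95
tool_pos: [0.4636, 0.2852, 0.3684]
ee_rot: [0.988, 0.049, -0.006, -0.144]
ft_force: [4.5, 5.1, 0.5]
grip_width: 0.0117
```

play_rows(
  steps=[
    {"xyz":[0,-0.02,0.027],"dr":[-0.038,0,0],"fingers":-1},
    {"xyz":[0,-0.041,0.058],"dr":[-0.082,0,0],"fingers":-1},
    {"xyz":[0,-0.062,0.09],"dr":[-0.126,0,0],"fingers":-1},
    {"xyz":[0,-0.082,0.122],"dr":[-0.169,0,0],"fingers":-1},
    {"xyz":[0,-0.1,0.155],"dr":[-0.213,0,0],"fingers":-1},
    {"xyz":[0,-0.117,0.189],"dr":[-0.256,0,0],"fingers":-1},
    {"xyz":[0,-0.133,0.224],"dr":[-0.3,0,0],"fingers":-1},
    {"xyz":[0,-0.148,0.259],"dr":[-0.344,0,0],"fingers":-1},
  ],
)

```text
time: 63.75
tool_pos: [0.457, 0.3496, 0.3062]
ee_rot: [0.999, 0.05, 0.001, -0.01]
ft_force: [2.7, 4.6, -1.5]
grip_width: 0.0113
```

```bash
python3 - <<'E'
from h import *
s=bot.state(); print(s['ft_force'],s['tool_pos'],s['ee_rot']); move([.4564,.3524,.3015],-np.pi/2+YAW)
E
```

```text
[ 2.7438  4.6165 -1.4734] [0.457  0.3496 0.3062] [ 0.9987  0.0501  0.0005 -0.0095]
xyz [-0.0011 -0.009   0.0158] dr [-0.0242 -0.0026 -0.0023]
```

Lower the rest, release, then withdraw and look over the box by numbers.

play_rows(
  steps=[
    {"xyz":[0,-0.005,0.008],"dr":[-0.012,0,0],"fingers":-1},
    {"xyz":[0,-0.01,0.016],"dr":[-0.024,0,0],"fingers":-1},
    {"xyz":[0,-0.01,0.016],"dr":[-0.024,0,0],"fingers":-1},
    {"xyz":[0,-0.01,0.016],"dr":[-0.024,0,0],"fingers":-1},
    {"xyz":[0,-0.01,0.016],"dr":[-0.024,0,0],"fingers":-0.45},
    {"xyz":[0,-0.01,0.016],"dr":[-0.024,0,0],"fingers":-0.45},
    {"xyz":[0,-0.01,0.016],"dr":[-0.024,0,0],"fingers":-0.45},
    {"xyz":[0,-0.01,0.016],"dr":[-0.024,0,0],"fingers":-0.45},
  ],
)

```text
time: 64.55
tool_pos: [0.4562, 0.3515, 0.3012]
ee_rot: [0.999, 0.05, -0.001, 0.0]
ft_force: [-0.7, 0.9, 0.0]
grip_width: 0.0232
```

play_rows(
  steps=[
    {"xyz":[0,0,-0.05],"dr":[0,0,0],"fingers":-0.45},
    {"xyz":[0,0,-0.1],"dr":[0,0,0],"fingers":-0.45},
    {"xyz":[0,0,-0.2],"dr":[0,0,0],"fingers":-0.45},
    {"xyz":[0,0,-0.4],"dr":[0,0,0],"fingers":-0.45},
    {"xyz":[0,0.15,-0.4],"dr":[0,0,0],"fingers":-0.45},
    {"xyz":[0,0.3,-0.4],"dr":[0,0,0],"fingers":-0.45},
    {"xyz":[-0.1,0.45,-0.4],"dr":[0,0,0],"fingers":-0.45},
    {"xyz":[-0.2,0.6,-0.4],"dr":[0,0,0],"fingers":-0.45},
  ],
)

```text
time: 65.35
tool_pos: [0.4182, 0.1724, 0.4236]
ee_rot: [0.999, 0.05, 0.001, -0.0]
ft_force: [-0.4, -0.9, 0.7]
grip_width: 0.0238
```

play_rows(
  steps=[
    {"xyz":[-0.05,0.15,0],"dr":[0,0,0],"fingers":-0.45},
    {"xyz":[-0.1,0.3,0],"dr":[0,0,0],"fingers":-0.45},
    {"xyz":[-0.1,0.45,0],"dr":[0,0,0],"fingers":-0.45},
    {"xyz":[-0.1,0.57,0],"dr":[0,0,0],"fingers":-0.45},
    {"xyz":[-0.1,0.57,0],"dr":[0,0,0],"fingers":-0.45},
    {"xyz":[-0.1,0.57,0],"dr":[0,0,0],"fingers":-0.45},
    {"xyz":[-0.1,0.57,0],"dr":[0,0,0],"fingers":-0.45},
    {"xyz":[-0.1,0.57,0],"dr":[0,0,0],"fingers":-0.45},
  ],
)

```text
time: 66.15
tool_pos: [0.4058, 0.0019, 0.422]
ee_rot: [0.999, 0.051, 0.0, -0.0]
ft_force: [0.2, -0.2, -0.2]
grip_width: 0.0236
```

```bash
python3 look.py; python3 - <<'E'
from h import *
T,w=shot('wrist','w30'); print(T[:3,3],bot.state()['qpos'])
def sv(P): d=P-HINGE; return np.array([d@EX,d@EY])
for c in ['blue','lime','red','orange']:
    for b in blobs(w,c,8):
        print(c,b,onz('wrist',b[0],.03,T),'sorter',sv(onz('wrist',b[0],.03 if c!='red' else .012,T)))
# individual cap tops by Hough in the blue mask
m=cv2.inRange(cv2.cvtColor(w,cv2.COLOR_RGB2HSV),*COL['blue']); m[300:]=0
c=cv2.HoughCircles(cv2.GaussianBlur(m,(3,3),0),cv2.HOUGH_GRADIENT,1,14,param1=100,param2=8,minRadius=9,maxRadius=17)
print(c)
hsv=cv2.cvtColor(w,cv2.COLOR_RGB2HSV); m=cv2.inRange(hsv,*COL['lime'])
c=max(cv2.findContours(m,0,2)[0],key=cv2.contourArea); q=cv2.approxPolyDP(cv2.convexHull(c),5,True)[:,0]
for p in q: P=onz('wrist',p.astype(float),.062,T); print(p,sv(P))
E
```

```text
66.15 0.023556561348055047 [ 0.1736 -0.2394 -0.1674] [0.4058 0.0019 0.422 ]
scene lime [293.  241.8] [268 220  47  50 876] [ 0.4998 -0.0075  0.02  ]
scene lime [285.6 251.7] [283 249   6   6  12] [0.4847 0.0287 0.02  ]
scene blue [291.1 246.6] [282 236  16  22 139] [0.4897 0.0067 0.02  ]
side lime [202.5 156.2] [188 144  33  32 526] [0.4244 0.8356 0.02  ]
side lime [262.2 235.7] [ 237  218   52   38 1456] [0.4988 0.0496 0.02  ]
side blue [209.8 160.9] [209 159   3   4   9] [0.4464 0.7613 0.02  ]
side blue [242.3 188.1] [238 184   9  10  28] [0.5168 0.4189 0.02  ]
side blue [267.5 232.1] [264 232   8   2   8] [0.5182 0.0674 0.02  ]
[0.4058 0.0018 0.4217] [-0.191  -0.3461  2.0342  0.0008  1.4538  1.2778]
blue (array([285.9,  91.7]), array([275,  80,  23,  24, 397], dtype=int32)) [0.5155 0.0009 0.03  ] sorter [ 0.0222 -0.0928]
blue (array([255.4,  93. ]), array([243,  83,  26,  21, 444], dtype=int32)) [0.5106 0.0349 0.03  ] sorter [ 0.0208 -0.0585]
blue (array([283.3, 118.3]), array([271, 105,  26,  27, 402], dtype=int32)) [0.4848 0.0007 0.03  ] sorter [-0.0084 -0.0899]
blue (array([257.5, 135.7]), array([247, 125,  22,  22, 376], dtype=int32)) [0.462  0.0277 0.03  ] sorter [-0.0283 -0.0607]
lime (array([267.7, 116.8]), array([ 223,   53,   92,  118, 6991], dtype=int32)) [0.4847 0.0184 0.03  ] sorter [-0.0067 -0.0723]
red (array([457.4,  21.5]), array([442,  16,  30,  13, 211], dtype=int32)) [ 0.6483 -0.2061  0.03  ] sorter [ 0.1403 -0.3235]
[[[258.5 135.5  10.9]
  [255.5  96.5  14.6]
  [281.5 117.5  11.6]
  [288.5  92.5  10.3]]]
[232  55] [ 0.0593 -0.036 ]
[302  55] [ 0.0588 -0.1084]
[312  61] [ 0.0525 -0.1187]
[306 167] [-0.06   -0.1134]
[235 168] [-0.061  -0.0383]
[225 162] [-0.0545 -0.0277]
[225  75] [ 0.0378 -0.0288]
```

```bash
python3 - <<'E'
from h import *
print(proj('side',[.43,.50,.12]))
_,im=shot('scene','s40')
d=im[...,0].astype(int)-im[...,1:].max(2); m=(d>12).astype(np.uint8); n,l,st,ce=cv2.connectedComponentsWithStats(m)
for i in range(1,n):
    if 190<ce[i][0]<290 and 230<ce[i][1]<330: P=onz('scene',ce[i],.012)-HINGE; print(ce[i].round(1),st[i][4],'sorter',P@EX,P@EY-.11)
for b in blobs(im,'orange'): print(b)
_,sd=shot('side','side40')
for b in blobs(sd,'orange'): print(b)
E
```

```text
[213.3092 155.4634]
[255.9 277.4] 34 sorter -0.010547962882928134 -0.06595852353591634
[258.8 286.2] 6 sorter -0.035358549734530995 -0.05445601724760588
[222.7 297.7] 10 sorter -0.001786164434173522 0.030745747461042264
(array([229.8, 114. ]), array([ 189,   97,   83,   35, 1001], dtype=int32))
(array([368.3, 200. ]), array([353, 185,  33,  30, 464], dtype=int32))
(array([296.4, 306.8]), array([ 272,  285,   49,   41, 1191], dtype=int32))
```

```bash
python3 -c "
from cell import bot
print(bot.sign_off(), bot.state()['time'])"
```

```text
the job is handed in; nothing more can be done
the job is handed in; nothing more can be done
```

The sort is finished and handed in at about 66 s of the 210 s allowed; the hand-in reported no verdict.

- **Loading:** I moved the two caps and one plug from the white tray into the sieve.
- **First tilt:** With the gate locked I tilted the sieve to about 0.52 rad, and all three plugs dropped into the pan. I then lowered it under control.
- **Gate:** I unlocked the knob (about 1.2 rad), lifted the gate out and set it down on the white tray.
- **Box:** It had been knocked about 4 cm aside, so I measured it again before placing it under the chute.
- **Second tilt:** I tipped the caps out at up to about 0.56 rad, lowered the sieve by hand and let go once it was level.

**Last checks:**
- The wrist camera showed four separate caps, all inside the box rim.
- The scene camera showed three red plugs, all inside the pan. One of them was only a faint, partly hidden spot.
- The gate had not moved from the white tray. The gripper was clear and the wrist force close to zero.

**What failed or disagreed:**
- My first grip on the gate knob caught its round base (30 mm instead of 12 mm), because the gate sat several millimetres higher than I had assumed. I raised the gripper and took it again.
- The side camera showed one small blue patch, seen past the sieve, that I did not identify. Since all four caps were already counted in the box, I took it for background.
- I read the sieve as level only from the gripper's position when it let go, and I did not measure the timer or the bottle at the end.

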